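# Empty the wax mould into the tray

### The job

The wax bars in the ski-wax mould have set. Raise the mould's gate lever all the way, press the spring ejector behind each filled channel right in so that its bar comes out, and lay every bar down on the floor of the steel tray, none on top of another or standing on end. Then put the gate lever fully down again with the ejectors sprung back home, and leave the other things on the bench where they are.

Things in the scene. Friction and masses are not known exactly. Their poses are not given: they have to be found in the camera images.
- mould: aluminium mould fixed to the bench. Origin: under the middle of its three channels; own +x is the way the bars come out, +z up. Channels along x, mid-lines at own y = -62, 0, +62, each 32 wide, floor at z = 12, from x = -32 to open mouths at x = +30; lips (top z = 41) leave a 16 wide slit over each, showing a bar but not letting it out. Side faces at y = -98, +98.
- apron (a point): middle of the flat apron in front of the mouths, at mould x = 65, y = 0, z = 12; it is the mould's floor plate running on from x = 30 to 100, as wide as the mould. Pushed-out bars come to lie on it.
- gate (a joint): pivot lever of the mould, carrying the steel gate bar, in rad: 0 = down, bar across all three mouths; 1.4 = fully raised. It is stiff and stays where it is left. The pivot line runs along the mould's y at own x = 0, z = 23.
- gate_handle (a point): point to grip on the lever's handle: a black round bar 12 thick along the mould's y, sticking out sideways beyond the arm at the mould's +y end, free from y = 107 to 152; this point is at y = 130, 60 from the pivot line. Seen from the pivot it stands 30 degrees above +x when the gate is down, and goes up and over towards -x by the joint angle.
- tray: open steel tray, loose, 130 x 200 x 30 high, walls and floor 4 thick, long side along its own y. Origin: middle of its underside.
- tray_in (a point): middle of the tray's inner floor, axes as the tray's
- ejector0 (a joint): spring ejector slide of the channel at mould y = -62, in m: 0 = home (it springs back by itself), 0.060 = pressed fully in, which pushes a bar right out on to the apron. Takes 2 N at first and 8 N at full stroke.
- pad0 (a point): middle of the face to press, on the near (-x) side of that ejector's black upright thumb pad, which is 8 thick, 34 wide, from z = 4 to 48; pressed along the mould's +x. At home it lies at mould x = -108, y = -62, z = 26.
- wax0: cast yellow wax bar, 50 (own x) x 30 (y) x 22 (z), 35 g; origin in the middle of its underside. At the start it is in the channel at mould y = -62, or is absent (None).
- wax0_center (a point): middle of wax0
- ejector1 (a joint): spring ejector slide of the channel at mould y = 0, in m: 0 = home (it springs back by itself), 0.060 = pressed fully in, which pushes a bar right out on to the apron. Takes 2 N at first and 8 N at full stroke.
- pad1 (a point): middle of the face to press, on the near (-x) side of that ejector's black upright thumb pad, which is 8 thick, 34 wide, from z = 4 to 48; pressed along the mould's +x. At home it lies at mould x = -108, y = 0, z = 26.
- wax1: cast yellow wax bar, 50 (own x) x 30 (y) x 22 (z), 35 g; origin in the middle of its underside. At the start it is in the channel at mould y = 0, or is absent (None).
- wax1_center (a point): middle of wax1
- ejector2 (a joint): spring ejector slide of the channel at mould y = 62, in m: 0 = home (it springs back by itself), 0.060 = pressed fully in, which pushes a bar right out on to the apron. Takes 2 N at first and 8 N at full stroke.
- pad2 (a point): middle of the face to press, on the near (-x) side of that ejector's black upright thumb pad, which is 8 thick, 34 wide, from z = 4 to 48; pressed along the mould's +x. At home it lies at mould x = -108, y = 62, z = 26.
- wax2: cast yellow wax bar, 50 (own x) x 30 (y) x 22 (z), 35 g; origin in the middle of its underside. At the start it is in the channel at mould y = 62, or is absent (None).
- wax2_center (a point): middle of wax2
- mug: white ceramic mug, 80 mm across, 90 high; leave it alone
- old_bar: used yellow wax bar, 95 x 50 x 32, clearly bigger than the cast bars; leave it alone
- brush: steel brush lying on the bench; leave it alone
- scraper: flat blue scraper, 140 x 60 x 6; leave it alone
- tape: roll of tape lying flat, 60 across, 22 high, near the robot between mould and tray; leave it alone
- file: flat steel file, 200 x 24 x 6; leave it alone

How it is judged:
On the way, in this order (a step that is already met when the one before it is completed fails the run):
1. the gate lever is raised while the bars are still in their channels (value of joint gate above 1.2 rad and x of each of wax0_center, wax1_center, wax2_center in the frame of mould below 0.03 m), for 0.2 s.
2. every bar is lying on the floor of the tray (z of wax0_center in the frame of tray_in between 0 and 0.02 m and x of wax0_center in the frame of tray_in between -0.058 and 0.058 m and y of wax0_center in the frame of tray_in between -0.093 and 0.093 m and linear speed of each of wax0, wax1, wax2 below 0.03 m/s and z of wax1_center in the frame of tray_in between 0 and 0.02 m and x of wax1_center in the frame of tray_in between -0.058 and 0.058 m and y of wax1_center in the frame of tray_in between -0.093 and 0.093 m and z of wax2_center in the frame of tray_in between 0 and 0.02 m and x of wax2_center in the frame of tray_in between -0.058 and 0.058 m and y of wax2_center in the frame of tray_in between -0.093 and 0.093 m), for 0.2 s.
At the end, for the whole second after the job is handed in: every bar present lies at rest on the tray's inner floor (its middle inside the walls and less than 20 mm above that floor, so neither stacked nor on end), the gate lever is within 0.10 rad of fully down, all ejectors are within 5 mm of home (all of step 2 and value of joint gate below 0.1 rad and value of joint each of ejector0, ejector1, ejector2 below 0.005 m); the robot touches nothing.
It fails at once if the mug, old wax bar, brush, scraper, tape or file is shifted by more than 30 mm (distance of any of mug, old_bar, brush, scraper, tape, file from where it was at the start of the episode above 0.03 m).
Of wax0, wax1, wax2 only 2 to 3 are there at a start; the rules pass over those that are not, and their reading is None.
At some moment in a run one of tray may be knocked a few centimetres aside while the robot is not near it.
Once in a run the grip may slacken for a moment while it holds something.
It also fails if it takes over 210 s, if anything falls off the work surface, if the arm or the gripper's body presses on something with over 40 N, if the wrist force passes 120 N, or if a joint passes its speed limit or range.

### The arm

A 6-joint arm with a two-finger parallel gripper is mounted at the origin on the work surface. World frame = base frame: x ahead of the robot, y to its left, z up, the work surface at z = 0. Lengths are in m, angles in rad, forces in N, time in s.
With the tool pointing down it reaches from about 0.325 to 0.9 m from the base axis. Payload 6.1 kg.
Tool frame: the origin (TCP) lies between the finger pads; the fingertips stand 11 mm ahead of it and the grasp point (between the pads) lies 8 mm behind it (r.tip_reach is the distance from the TCP to the fingertips, in m); y points along the fingers, z is the direction in which the jaws open and shut, and the axes are right-handed (so a half turn about y gives the same grasp; the last joint's range is limited). The gripper opens to 85 mm and grips with 20 to 120 N. Pads are 22 mm wide; open, the fingers measure 114 mm over their backs; the gripper's body (76 mm by 85 mm) begins 54 mm behind the grasp point. The pads swing forward as they close: fully open they stand 13 mm farther back than shut.
Start: joints at [1.193, 0.22, 1.526, -0, 1.395, -0.126], TCP at [0.156, 0.605, 0.242] pointing down, gripper open.
Joint ranges: [-2.98, 2.98], [-0.91, 2.08], [0.09, 2.57], [-1.24, 4.39], [0.2, 2.65], [-2.68, 2.68]. Speed limits (rad/s): [2.57, 2.57, 3.01, 3.14, 3.14, 3.14].

### API

Orientations are given as [roll, pitch, yaw] about the fixed x, y, z axes, in that order (R = Rz(yaw) Ry(pitch) Rx(roll)).
In Python, from bench import r gives the robot as it stands.
- The arm moves only by the shell command python3 -m creep 'ROWS' [FORCE]. ROWS is JSON, a list of rows, each an object of numbers: "claw": the opening, from -1 (shut) to 1 (fully open); "x", "y", "z": the shift along the tool's x, y, z each as a share of 0.03 m, from -1 to 1; "ax", "ay", "az": the turn, a rotation vector about the tool's x, y, z each as a share of 5 degrees, from -1 to 1. In form: [{"claw": .., "x": .., "y": .., "z": .., "ax": .., "ay": .., "az": ..}, ...]. A call has 1 to 8 rows; each row shifts and turns the commanded pose from where the row before left it, along the tool's axes as they then stand; what a row does not reach is not made up. A row lasts 1/8 s, in which the tool goes at most 62.5 mm and 10.7 degrees, less where a joint would pass 70% of its speed; a pose out of reach is approached as far as the arm can. A call with a number of a shift or a turn outside -1 to 1 is refused whole. A call with a gripper value outside its range is refused whole. The fingers move at their own pace and stop on an object; FORCE is the grip in N (left out, the last holds). Time passes only in rows, so rows that do not move let the fingers close. It gives the time, the measured TCP pose, the force and the opening at its end, in the units of the state.
- r.state(): the state, without advancing time (a new reading comes with each control period).
- r.camera(name): name is "side" or "top" or "wrist"; returns a dict with "frame" (420x560x3 uint8, red, green, blue), "z_map" (420x560 float32, m along the optical axis (not along the pixel's ray), 0 where there is no reading), "camera_matrix" (3x3 intrinsics, pixels), "k1" (the pictures are not rectified: a ray, as slopes to the right and down, at radius r is drawn at 1 + k1 r^2 times it, then the intrinsics apply), "rvec" (rotation vector, rad) and "tvec" (3), from world to camera coordinates, as OpenCV has them. Camera axes: x right, y down, z forward; pixel columns grow to the right and rows downward; lengths in m; the calibration is good to about 2 mm. A picture is of the moment at which its call begins.
- r.job_done(): hands the job in, once; it reports no verdict.
Trained networks look in the newest picture that a camera, given by its name, has taken for a name from the list of things; names that differ only in an ending like _2 or _b are one class to them, and where a whole thing is asked for, a point or a joint stands for the part that bears it (a point fixed in the world has none). Each returns a list of dicts, best first, with "confidence" (0 to 1); they miss things now and then, are a little off and sometimes report something else, mostly with a low value. They report only what shows in the picture. A call takes as long as a camera call.
- r.boxes_of(camera, query): "xy" ([column, row] as shares, 0 to 1, of the picture: columns of its width, rows of its height, amid what is visible of it).
The state is a dict: "time": time; "qpos": joint angles; "dq": joint speeds; "joint_torque": joint torques, N m; "position": TCP position; "tool_rot": TCP orientation; "wrist_force": force on the tool from outside, world axes, zero at the start; "wrist_torque": the same for the moment, N m; "width": finger opening in m.
Only numpy, scipy, OpenCV 4.12 (cv2) and the standard library are available. Lean on these libraries where they do the work, as an engineer would, in place of code of your own. Each camera call takes 0.05 s, during which the arm holds its last target.

## Working session

There is one attempt and no reset: what is moved stays moved. The work goes in short steps, Python scripts to look and compute and a shell command to move; the robot and the scene stay as the last step left them, time stands still between calls to the robot, and variables do not carry over. Pictures are saved under pics/ and viewed, and the job is handed in when it is done.

```bash
ls; mkdir -p pics; python3 - <<'E'
from bench import r
import cv2
print(r.state())
for n in ("side","top","wrist"):
    c=r.camera(n); cv2.imwrite(f"pics/{n}0.png",c["frame"][:,:,::-1]); print(n,c["camera_matrix"].tolist(),c["k1"],c["rvec"],c["tvec"])
E
```

```text
pics
{'time': 0.0, 'qpos': array([ 1.19289662e+00,  2.21209258e-01,  1.52758939e+00, -3.22776731e-06,
        1.39469633e+00, -1.26086159e-01]), 'dq': array([-2.47605528e-04, -7.65750866e-04, -4.86023626e-04, -1.60160442e-04,
       -9.29663929e-06,  1.13136217e-03]), 'joint_torque': array([-8.42453901e-04, -4.96884906e+01, -3.89403641e+01, -2.24844225e-04,
        1.09751802e-02, -3.20882759e-05]), 'position': array([0.15550944, 0.6047549 , 0.24122116]), 'tool_rot': array([-1.57268396e+00,  2.36070870e-04, -2.51813198e-01]), 'wrist_force': array([ 0.53457907, -0.13015498, -0.3355649 ]), 'wrist_torque': array([ 0.00016621, -0.00685047,  0.07087795]), 'width': 0.0857975768357821}
side [[451.35000533313564, 0.0, 280.1960849877632], [0.0, 451.35000533313564, 206.84571782025512], [0.0, 0.0, 1.0]] 0.027432744697416245 [ 0.52116428 -2.79349915  1.01235078] [0.54368456 0.19270835 1.08933179]
top [[402.592251279707, 0.0, 284.10564823049833], [0.0, 402.592251279707, 203.99574815207254], [0.0, 0.0, 1.0]] 0.0399072718617907 [ 2.16283709 -2.13541718  0.14272695] [0.00621061 0.5716523  1.16739017]
wrist [[320.76315845836615, 0.0, 275.9981153968701], [0.0, 320.76315845836615, 201.5675105837249], [0.0, 0.0, 1.0]] -0.0484211385540784 [-2.27571752 -1.76504748 -0.27722267] [-0.62452187 -0.03911377  0.38130812]
```

View pics/top0.png

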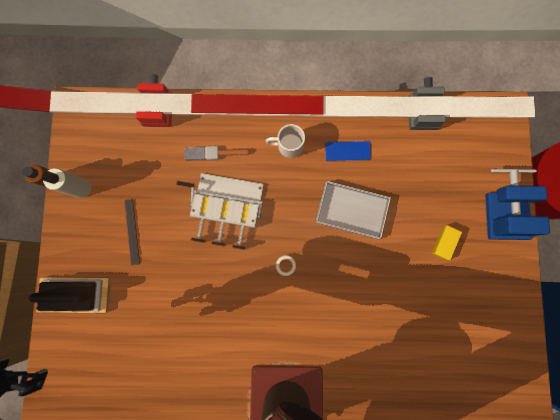

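View pics/side0.png

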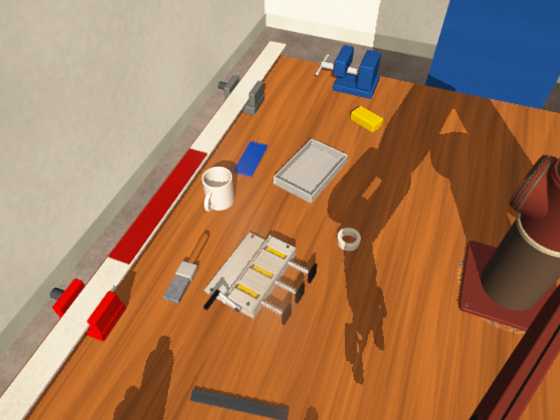

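View pics/wrist0.png

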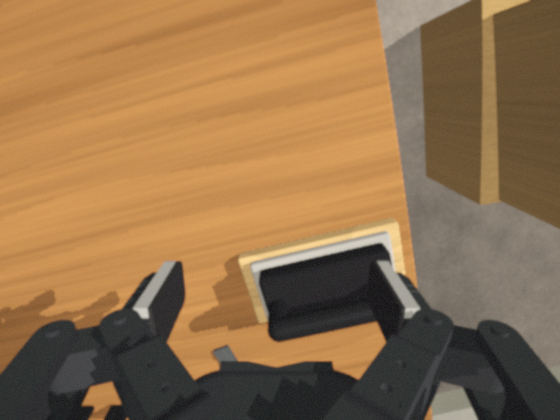

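```bash
cat > h.py <<'E'
from bench import r
import numpy as np, cv2
from scipy.spatial.transform import Rotation as Ro
def undist(c,uv):
    K=c["camera_matrix"]; d=np.array([c["k1"],0,0,0,0])
    return cv2.undistortPoints(np.asarray(uv,float).reshape(-1,1,2),K,d).reshape(-1,2)
def w(c,uv,z):
    n=undist(c,uv); z=np.asarray(z,float).reshape(-1,1)
    P=np.hstack([n*z,z]); R=cv2.Rodrigues(np.array(c["rvec"]))[0]
    return (P-np.array(c["tvec"]).reshape(1,3))@R
def cloud(c):
    zm=c["z_map"]; v,u=np.nonzero(zm>0)
    return w(c,np.c_[u,v],zm[v,u]),np.c_[u,v],c["frame"][v,u]
def onplane(c,uv,h):
    n=undist(c,uv); R=cv2.Rodrigues(np.array(c["rvec"]))[0]; t=np.array(c["tvec"]).reshape(3)
    d=np.c_[n,np.ones(len(n))]@R; o=-R.T@t
    return o+d*((h-o[2])/d[:,2])[:,None]
def px(c,P):
    return cv2.projectPoints(np.asarray(P,float).reshape(-1,1,3),np.array(c["rvec"],float),np.array(c["tvec"],float),c["camera_matrix"],np.array([c["k1"],0,0,0,0.]))[0].reshape(-1,2)
def show(c,name,pts=None,crop=None,k=1):
    f=np.ascontiguousarray(c["frame"][:,:,::-1]); u0=v0=0
    if crop: u0,v0,u1,v1=crop; f=np.ascontiguousarray(f[v0:v1,u0:u1])
    f=cv2.resize(f,None,fx=k,fy=k,interpolation=cv2.INTER_CUBIC)
    if pts is not None:
        for p in px(c,pts): cv2.circle(f,(int((p[0]-u0+.5)*k),int((p[1]-v0+.5)*k)),2,(255,0,255),-1)
    cv2.imwrite("pics/"+name+".png",f)
E
python3 - <<'E'
from h import *
for n in ("top","side"):
    c=r.camera(n); P,uv,col=cloud(c)
    for q in ("mould","tray","gate_handle","pad0","pad1","pad2","wax0","tape"):
        for b in r.boxes_of(n,q)[:3]:
            p=np.array(b["xy"])*[560,420]; i=np.argmin(np.abs(uv-p).sum(1)); print(n,q,p.round(0),round(b["confidence"],2),P[i].round(3))
    if n=="top":
        m=(np.abs(P[:,0]-0.53)<.25)&(P[:,2]>.006)&(P[:,2]<.06)&(P[:,0]>.35)&(P[:,1]>-.3)&(P[:,1]<.35)
        im=np.zeros((300,700),np.uint8)
        b=((0.7-P[m,0])*1000/1).astype(int),((0.35-P[m,1])*1000).astype(int)
        im=np.zeros((350,650,3),np.uint8)
        for i,j,h,cc in zip(*b,P[m,2],col[m]):
            if 0<=i<350 and 0<=j<650: cv2.circle(im,(j,i),1,cc[::-1].tolist(),-1)
        cv2.imwrite("pics/ortho.png",im)
    show(c,n+"1",crop=(170,160,290,260) if n=="top" else (180,210,340,330),k=5)
E
```

```text
top mould [223. 199.] 0.66 [0.584 0.197 0.04 ]
top tray [352. 211.] 0.66 [ 0.557 -0.195  0.006]
top gate_handle [212. 196.] 0.65 [0.593 0.23  0.039]
top pad0 [241. 241.] 0.7 [0.46  0.142 0.02 ]
top pad0 [222. 233.] 0.63 [0.484 0.199 0.021]
top pad1 [241. 241.] 0.7 [0.46  0.142 0.02 ]
top pad1 [222. 233.] 0.63 [0.484 0.199 0.021]
top pad2 [241. 241.] 0.7 [0.46  0.142 0.02 ]
top pad2 [222. 233.] 0.63 [0.484 0.199 0.021]
top wax0 [245. 211.] 0.57 [0.549 0.13  0.036]
top wax0 [225. 206.] 0.53 [0.563 0.19  0.039]
top wax0 [200. 204.] 0.52 [0.568 0.265 0.04 ]
top tape [284. 258.] 0.76 [0.411 0.012 0.024]
side mould [229. 294.] 0.72 [0.606 0.27  0.026]
side mould [259. 277.] 0.69 [0.554 0.212 0.042]
side mould [251. 157.] 0.59 [ 0.749 -0.185  0.006]
side tray [311. 167.] 0.75 [ 0.567 -0.213  0.003]
side gate_handle [231. 295.] 0.9 [0.595 0.28  0.044]
side pad0 [279. 312.] 0.81 [0.481 0.27  0.024]
side pad0 [309. 269.] 0.6 [0.458 0.125 0.002]
side pad0 [294. 288.] 0.57 [0.47  0.203 0.029]
side pad1 [279. 312.] 0.81 [0.481 0.27  0.024]
side pad1 [309. 269.] 0.6 [0.458 0.125 0.002]
side pad1 [294. 288.] 0.57 [0.47  0.203 0.029]
side pad2 [279. 312.] 0.81 [0.481 0.27  0.024]
side pad2 [309. 269.] 0.6 [0.458 0.125 0.002]
side pad2 [294. 288.] 0.57 [0.47  0.203 0.029]
side wax0 [280. 249.] 0.67 [0.538 0.119 0.039]
side wax0 [247. 291.] 0.51 [0.566 0.254 0.039]
side tape [350. 243.] 0.66 [0.383 0.025 0.02 ]
side tape [216. 189.] 0.43 [0.748 0.035 0.089]
```

View pics/ortho.png

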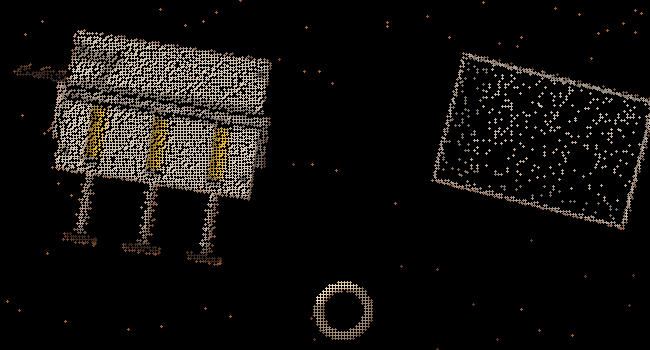

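View pics/top1.png

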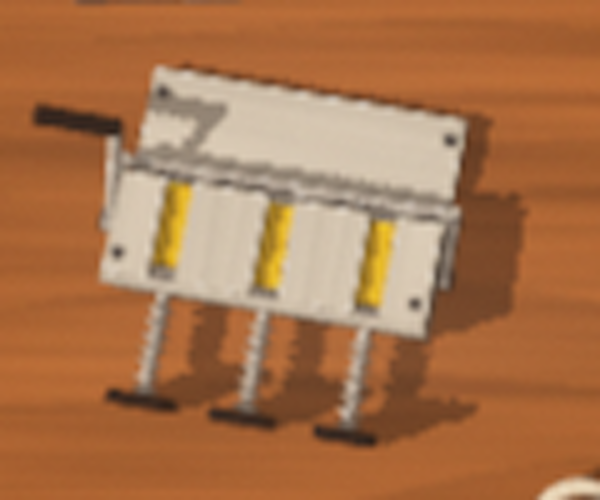

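```bash
cat >> h.py <<'E'
def M(p,mp):
    x,y,t=mp; R=np.array([[np.cos(t),-np.sin(t),0],[np.sin(t),np.cos(t),0],[0,0,1]])
    return np.atleast_2d(p)@R.T+[x,y,0]
FE=[[.1,.098,.012],[.1,-.098,.012]]+[[-.108,y+s,.048] for y in(-.062,0,.062) for s in (-.017,.017)]+[[.052,.152,.053],[.052,.107,.053]]+[[x,y,.041] for y in(-.062,0,.062) for x in (-.032,.03)]
E
python3 - <<'E'
from h import *
from scipy.optimize import minimize
ct=r.camera("top"); P,uv,col=cloud(ct)
mp=np.array([.557,.192,-.145])
for it in range(6):
    x,y,t=mp; c,s=np.cos(t),np.sin(t)
    d=P[:,:2]-[x,y]; q=np.c_[d@[c,s],d@[-s,c]]
    m=(P[:,2]>.006)&(P[:,2]<.05)&(np.abs(q[:,0]-.03)<.085)&(np.abs(q[:,1])<.103)&~((q[:,0]<-.055))
    # apron points
    a=m&(np.abs(P[:,2]-.012)<.005)&(q[:,0]>.04)
    rect=cv2.minAreaRect((P[a][:,:2]*1000).astype(np.float32))
    ea=np.percentile(q[a],[1,99],axis=0)
    ys=np.percentile(q[m&(q[:,0]<.03)&(P[:,2]>.03)],[1,99],axis=0)
    # far edge line
    bins=np.linspace(-.09,.09,19); ed=[]
    for b in bins:
        k=a&(np.abs(q[:,1]-b)<.005); ed.append(q[k,0].max())
    f=np.polyfit(bins,ed,1); 
    print(mp.round(4),ea.round(4).tolist(),ys.round(4).tolist(),f.round(4),rect[2])
    mp[2]-=f[0]*.8
    x0=f[1]-.1+.0005; y0=(ea[0,1]+ea[1,1])/2
    mp[0]+=x0*c-y0*s; mp[1]+=x0*s+y0*c
F=M(FE,mp)
show(ct,"t2",F,(170,160,290,260),5)
cs=r.camera("side"); show(cs,"s2",F,(180,210,340,330),5)
E
```

```text
[ 0.557  0.192 -0.145] [[0.0436, -0.0978], [0.0994, 0.0961]] [[-0.0413, -0.0977], [0.0285, 0.0982]] [0.0123 0.0994] 80.93814086914062
[ 0.5568  0.1912 -0.1548] [[0.0437, -0.0968], [0.0993, 0.0975]] [[-0.041, -0.0968], [0.0286, 0.0988]] [0.0018 0.0996] 81.46992492675781
[ 0.5569  0.1915 -0.1562] [[0.0436, -0.097], [0.0992, 0.0972]] [[-0.0411, -0.0972], [0.0286, 0.0985]] [-0.0008  0.0994] 81.46992492675781
[ 0.5568  0.1916 -0.1556] [[0.0437, -0.0972], [0.0993, 0.0971]] [[-0.041, -0.0972], [0.0286, 0.0986]] [-0.0001  0.0995] 81.46992492675781
[ 0.5568  0.1916 -0.1555] [[0.0437, -0.0971], [0.0993, 0.0971]] [[-0.041, -0.0972], [0.0286, 0.0986]] [-0.      0.0995] 81.46992492675781
[ 0.5568  0.1915 -0.1555] [[0.0437, -0.0971], [0.0993, 0.0971]] [[-0.041, -0.0972], [0.0286, 0.0986]] [-0.      0.0995] 81.46992492675781
```

View pics/t2.png

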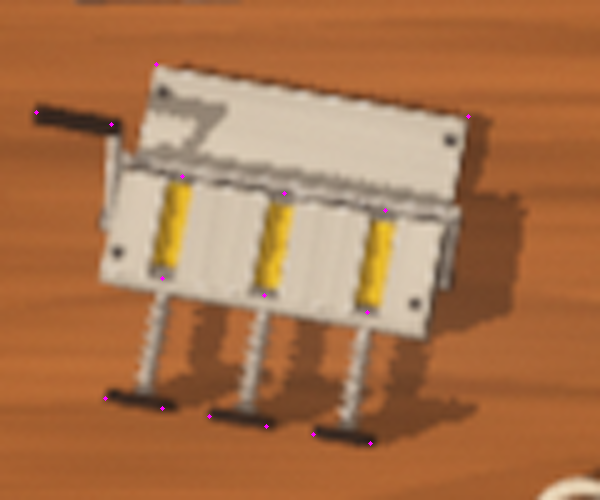

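View pics/s2.png

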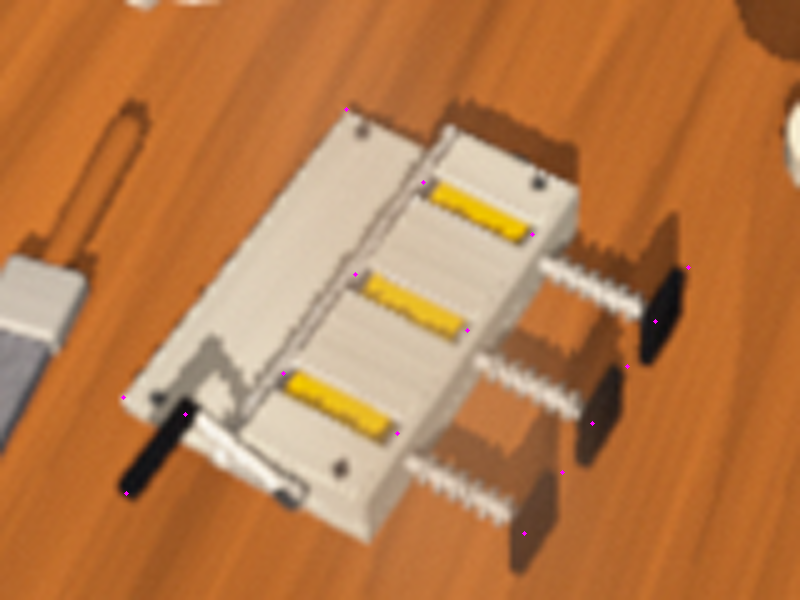

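```bash
cat >> h.py <<'E'
MP=np.array([.5568,.1915,-.1555])
def plan(pos=None,yaw=None,rpy=None,mould=None):
    s=r.state(); R=Ro.from_euler('xyz',s["tool_rot"])
    if mould is not None: pos=M(mould,MP)[0]
    if rpy is None: rpy=[-np.pi/2,0,s["tool_rot"][2] if yaw is None else yaw]
    rv=(R.inv()*Ro.from_euler('xyz',rpy)).as_rotvec(degrees=True)/5
    d=R.inv().apply(np.array(pos)-s["position"])/.03 if pos is not None else None
    d2=Ro.from_euler('xyz',rpy).inv().apply(np.array(pos)-s["position"])/.03 if pos is not None else None
    print("t",round(s["time"],2),"pos",s["position"].round(4),"w",round(s["width"],4),"F",s["wrist_force"].round(1))
    print("turn units",rv.round(2),"shift units now-frame",d if d is None else d.round(2),"after-turn frame",d2 if d2 is None else d2.round(2))
def mf(p):
    x,y,t=MP; d=np.array(p)-[x,y,0]; c,s=np.cos(t),np.sin(t)
    return np.array([c*d[0]+s*d[1],-s*d[0]+c*d[1],d[2]])
E
python3 -c "
from h import *
plan(mould=[.052,.130,.15],yaw=MP[2]-np.pi/2)"
python3 -m creep '[{"claw":1,"ay":1},{"claw":1,"ay":1},{"claw":1,"ay":1},{"claw":1,"ay":1},{"claw":1,"ay":1},{"claw":1,"ay":1},{"claw":1,"ay":1},{"claw":1,"ay":1}]' 
python3 -m creep '[{"claw":-0.2,"ay":1},{"claw":-0.2,"ay":1},{"claw":-0.2,"ay":1},{"claw":-0.2,"ay":1},{"claw":-0.2,"ay":1},{"claw":-0.2,"ay":1},{"claw":-0.2,"ay":1},{"claw":-0.2,"ay":1}]' 
python3 -c "
from h import *
plan(mould=[.052,.130,.15],yaw=MP[2]-np.pi/2)"
```

```text
t 1.15 pos [0.1557 0.6053 0.2423] w 0.0851 F [ 0.  -0.6 -0.3]
turn units [ 0.  16.9  0. ] shift units now-frame [17.69  3.08 -5.55] after-turn frame [ 7.22  3.08 17.08]
t 1.15 pos [0.1557 0.6053 0.2423] w 0.0851 F [ 0.  -0.6 -0.3]
turn units [ 0.  16.9  0. ] shift units now-frame [17.69  3.08 -5.55] after-turn frame [ 7.22  3.08 17.08]validation failed for argument at $[0]...
validation failed for argument at $[0]...
```

```bash

python3 -m creep '[{"claw":1,"x":0,"y":0,"z":0,"ax":0,"ay":1,"az":0}]' 
python3 -m creep '[{"claw":1,"x":0.0,"y":0,"z":0.9,"ax":0,"ay":1,"az":0}]'; python3 -m creep --help
```

```text
time: 1.27
position: [0.1557, 0.6053, 0.2423]
tool_rot: [-1.571, 0.0, -0.341]
wrist_force: [0.2, 0.1, -0.6]
width: 0.0855
time: 1.4
position: [0.1643, 0.6303, 0.2426]
tool_rot: [-1.571, -0.0, -0.429]
wrist_force: [0.9, 0.3, -0.5]
width: 0.0857invalid input: not JSON, or not a number
```

```bash

python3 -m creep '[{"claw":-0.2,"x":0,"y":0,"z":0,"ax":0,"ay":1,"az":0},{"claw":-0.2,"x":0,"y":0,"z":0,"ax":0,"ay":1,"az":0},{"claw":-0.2,"x":0,"y":0,"z":0,"ax":0,"ay":1,"az":0},{"claw":-0.2,"x":0,"y":0,"z":0,"ax":0,"ay":1,"az":0},{"claw":-0.2,"x":0,"y":0,"z":0,"ax":0,"ay":1,"az":0},{"claw":-0.2,"x":0,"y":0,"z":0,"ax":0,"ay":1,"az":0},{"claw":-0.2,"x":0,"y":0,"z":0,"ax":0,"ay":1,"az":0},{"claw":-0.2,"x":0,"y":0,"z":0,"ax":0,"ay":1,"az":0}]' 
python3 -m creep '[{"claw":-0.2,"x":0,"y":0,"z":0,"ax":0,"ay":1,"az":0},{"claw":-0.2,"x":0,"y":0,"z":0,"ax":0,"ay":1,"az":0},{"claw":-0.2,"x":0,"y":0,"z":0,"ax":0,"ay":1,"az":0},{"claw":-0.2,"x":0,"y":0,"z":0,"ax":0,"ay":1,"az":0},{"claw":-0.2,"x":0,"y":0,"z":0,"ax":0,"ay":1,"az":0},{"claw":-0.2,"x":0,"y":0,"z":0,"ax":0,"ay":1,"az":0},{"claw":-0.2,"x":0,"y":0,"z":0,"ax":0,"ay":0.9,"az":0}]' 
python3 -c "
from h import *
plan(mould=[.052,.130,.15],yaw=MP[2]-np.pi/2)"
```

```text
time: 2.4
position: [0.1647, 0.6307, 0.2423]
tool_rot: [-1.571, -0.0, -1.127]
wrist_force: [0.8, 0.0, -0.2]
width: 0.0345
time: 3.28
position: [0.1647, 0.6307, 0.2423]
tool_rot: [-1.571, -0.0, -1.729]
wrist_force: [-0.2, -0.6, -0.4]
width: 0.0342
t 3.27 pos [0.1647 0.6307 0.2423] w 0.0342 F [-0.2 -0.6 -0.4]
turn units [ 0.   -0.03  0.  ] shift units now-frame [ 8.06  3.08 16.94] after-turn frame [ 8.11  3.08 16.91]
```

```bash

python3 -m creep '[{"claw":-0.2,"x":0.47,"y":0.18,"z":1,"ax":0,"ay":0,"az":0},{"claw":-0.2,"x":0.47,"y":0.18,"z":1,"ax":0,"ay":0,"az":0},{"claw":-0.2,"x":0.47,"y":0.18,"z":1,"ax":0,"ay":0,"az":0},{"claw":-0.2,"x":0.47,"y":0.18,"z":1,"ax":0,"ay":0,"az":0},{"claw":-0.2,"x":0.47,"y":0.18,"z":1,"ax":0,"ay":0,"az":0},{"claw":-0.2,"x":0.47,"y":0.18,"z":1,"ax":0,"ay":0,"az":0},{"claw":-0.2,"x":0.47,"y":0.18,"z":1,"ax":0,"ay":0,"az":0},{"claw":-0.2,"x":0.47,"y":0.18,"z":1,"ax":0,"ay":0,"az":0}]' 
python3 -m creep '[{"claw":-0.2,"x":0.47,"y":0.18,"z":1,"ax":0,"ay":0,"az":0},{"claw":-0.2,"x":0.47,"y":0.18,"z":1,"ax":0,"ay":0,"az":0},{"claw":-0.2,"x":0.47,"y":0.18,"z":1,"ax":0,"ay":0,"az":0},{"claw":-0.2,"x":0.47,"y":0.18,"z":1,"ax":0,"ay":0,"az":0},{"claw":-0.2,"x":0.47,"y":0.18,"z":1,"ax":0,"ay":0,"az":0},{"claw":-0.2,"x":0.47,"y":0.18,"z":1,"ax":0,"ay":0,"az":0},{"claw":-0.2,"x":0.47,"y":0.18,"z":1,"ax":0,"ay":0,"az":0},{"claw":-0.2,"x":0.47,"y":0.18,"z":1,"ax":0,"ay":0,"az":0}]' 
python3 -m creep '[{"claw":-0.2,"x":0.5,"y":0.2,"z":0.9,"ax":0,"ay":0,"az":0},{"claw":-0.2,"x":0,"y":0,"z":0,"ax":0,"ay":0,"az":0}]'
python3 -c "
from h import *
plan(mould=[.052,.130,.045],yaw=MP[2]-np.pi/2)
c=r.camera('wrist'); show(c,'w3',M(FE,MP))"
```

```text
time: 4.28
position: [0.3852, 0.4814, 0.199]
tool_rot: [-1.571, 0.0, -1.727]
wrist_force: [0.7, -0.2, 0.4]
width: 0.0344
time: 5.28
position: [0.6048, 0.3327, 0.1557]
tool_rot: [-1.571, 0.0, -1.727]
wrist_force: [-0.1, -0.3, -0.1]
width: 0.034
time: 5.52
position: [0.6294, 0.3124, 0.149]
tool_rot: [-1.571, -0.001, -1.729]
wrist_force: [-0.6, 0.3, 0.7]
width: 0.0343
t 5.53 pos [0.6294 0.3124 0.149 ] w 0.0343 F [-0.6  0.3  0.7]
turn units [ 0.01 -0.04  0.01] shift units now-frame [ 0.02  3.47 -0.03] after-turn frame [ 0.02  3.47 -0.03]
```

View pics/w3.png

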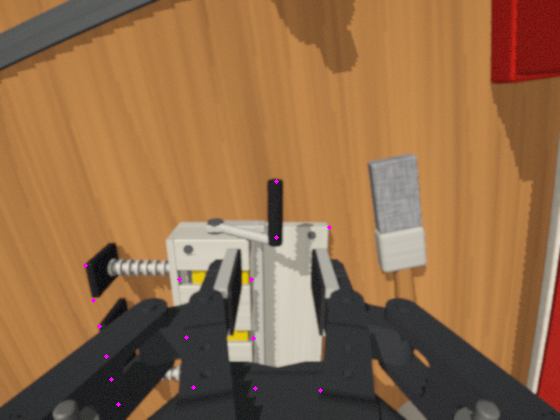

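The handle (270–283, 180–245) matches the model points and lies between the fingers. Descend and grip.

```bash

python3 -m creep '[{"claw":-0.2,"x":0,"y":0.87,"z":0,"ax":0,"ay":0,"az":0},{"claw":-0.2,"x":0,"y":0.87,"z":0,"ax":0,"ay":0,"az":0},{"claw":-0.2,"x":0,"y":0.87,"z":0,"ax":0,"ay":0,"az":0},{"claw":-0.2,"x":0,"y":0.87,"z":0,"ax":0,"ay":0,"az":0},{"claw":-0.2,"x":0,"y":0,"z":0,"ax":0,"ay":0,"az":0}]' 
python3 -m creep '[{"claw":-1,"x":0,"y":0,"z":0,"ax":0,"ay":0,"az":0},{"claw":-1,"x":0,"y":0,"z":0,"ax":0,"ay":0,"az":0},{"claw":-1,"x":0,"y":0,"z":0,"ax":0,"ay":0,"az":0},{"claw":-1,"x":0,"y":0,"z":0,"ax":0,"ay":0,"az":0}]' 60
```

```text
time: 6.2
position: [0.6253, 0.3147, 0.0429]
tool_rot: [-1.576, -0.002, -1.725]
wrist_force: [-0.5, 0.3, -0.5]
width: 0.0342
time: 6.7
position: [0.629, 0.3153, 0.0473]
tool_rot: [-1.569, 0.002, -1.727]
wrist_force: [-2.0, 2.6, 5.9]
width: 0.01
```

```bash

python3 -m creep '[{"claw":-1,"x":0,"y":-0.15,"z":-0.09,"ax":0,"ay":0,"az":0},{"claw":-1,"x":0,"y":-0.14,"z":-0.11,"ax":0,"ay":0,"az":0},{"claw":-1,"x":0,"y":-0.13,"z":-0.12,"ax":0,"ay":0,"az":0},{"claw":-1,"x":0,"y":-0.12,"z":-0.13,"ax":0,"ay":0,"az":0}]'
python3 -m creep '[{"claw":-1,"x":0,"y":-0.11,"z":-0.14,"ax":0,"ay":0,"az":0},{"claw":-1,"x":0,"y":-0.09,"z":-0.15,"ax":0,"ay":0,"az":0}]'
python3 -c "
from h import *
plan(mould=[.030,.130,.067],yaw=MP[2]-np.pi/2)
c=r.camera('side'); show(c,'s4',None,(180,180,340,330),4)"
```

```text
time: 7.2
position: [0.6178, 0.317, 0.063]
tool_rot: [-1.564, 0.003, -1.727]
wrist_force: [8.3, 4.2, -3.8]
width: 0.0097
time: 7.45
position: [0.6102, 0.3183, 0.0699]
tool_rot: [-1.562, 0.004, -1.727]
wrist_force: [10.2, 2.6, -1.4]
width: 0.0099
t 7.45 pos [0.6102 0.3183 0.0699] w 0.0099 F [10.2  2.6 -1.4]
turn units [-0.1  -0.01 -0.04] shift units now-frame [ 0.12  0.09 -0.1 ] after-turn frame [ 0.12  0.1  -0.1 ]
```

View pics/s4.png

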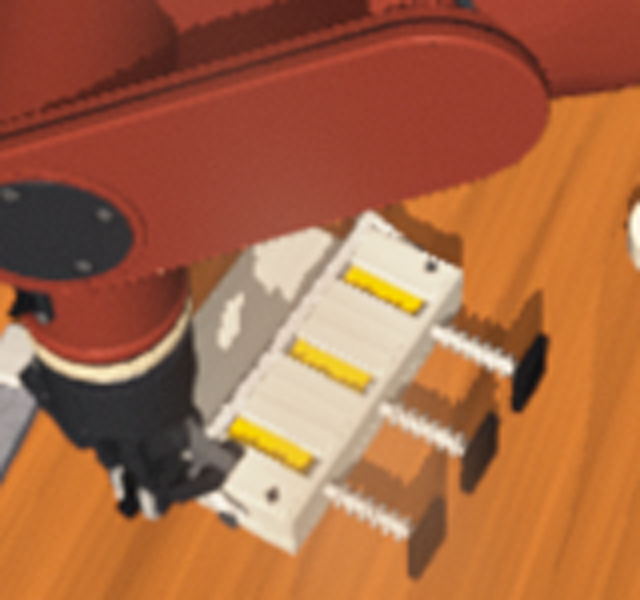

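```bash

python3 -m creep '[{"claw":-1,"x":0,"y":-0.07,"z":-0.16,"ax":0,"ay":0,"az":0},{"claw":-1,"x":0,"y":-0.06,"z":-0.165,"ax":0,"ay":0,"az":0},{"claw":-1,"x":0,"y":-0.045,"z":-0.17,"ax":0,"ay":0,"az":0},{"claw":-1,"x":0,"y":-0.03,"z":-0.17,"ax":0,"ay":0,"az":0},{"claw":-1,"x":0,"y":-0.02,"z":-0.175,"ax":0,"ay":0,"az":0},{"claw":-1,"x":0,"y":-0.01,"z":-0.175,"ax":0,"ay":0,"az":0}]'
python3 -m creep '[{"claw":-1,"x":0,"y":0.01,"z":-0.175,"ax":0,"ay":0,"az":0},{"claw":-1,"x":0,"y":0.02,"z":-0.175,"ax":0,"ay":0,"az":0},{"claw":-1,"x":0,"y":0.03,"z":-0.17,"ax":0,"ay":0,"az":0},{"claw":-1,"x":0,"y":0.045,"z":-0.17,"ax":0,"ay":0,"az":0},{"claw":-1,"x":0,"y":0.03,"z":-0.1,"ax":0,"ay":0,"az":0},{"claw":-1,"x":0,"y":0,"z":0,"ax":0,"ay":0,"az":0}]'
python3 -c "
from h import *
plan(mould=[-.0205,.130,.0714],yaw=MP[2]-np.pi/2); print(mf(r.state()['position']))
c=r.camera('side'); show(c,'s5',None,(180,180,340,330),4)"
```

```text
time: 8.25
position: [0.5842, 0.3226, 0.0816]
tool_rot: [-1.554, 0.006, -1.727]
wrist_force: [9.7, -3.6, 15.2]
width: 0.01
time: 9.0
position: [0.5572, 0.3269, 0.0757]
tool_rot: [-1.561, 0.004, -1.727]
wrist_force: [1.6, -0.3, 14.8]
width: 0.0101
t 9.0 pos [0.5572 0.3269 0.0757] w 0.0101 F [ 1.6 -0.3 14.8]
turn units [-0.11 -0.01 -0.05] shift units now-frame [0.13 0.14 0.  ] after-turn frame [0.13 0.14 0.  ]
[-0.02054185  0.13383602  0.07567206]
```

View pics/s5.png

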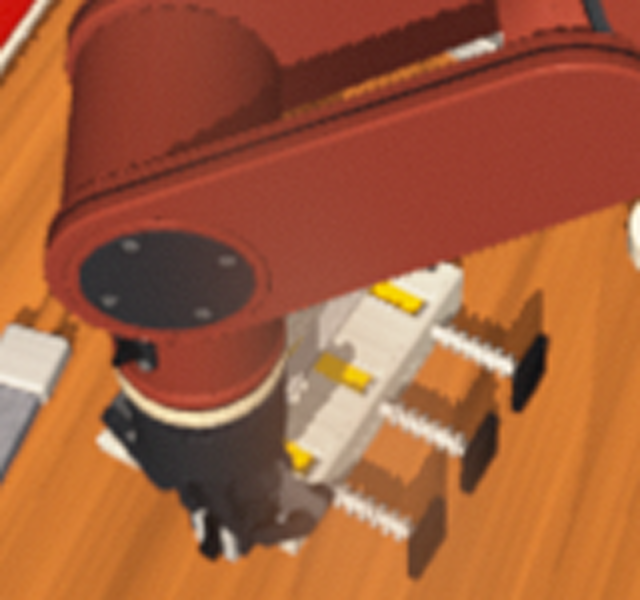

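```bash

python3 -m creep '[{"claw":-1,"x":0,"y":0.03,"z":-0.12,"ax":0,"ay":0,"az":0},{"claw":-1,"x":0,"y":0,"z":0,"ax":0,"ay":0,"az":0},{"claw":-0.2,"x":0,"y":0,"z":0,"ax":0,"ay":0,"az":0},{"claw":-0.2,"x":0,"y":0,"z":0,"ax":0,"ay":0,"az":0},{"claw":-0.2,"x":0,"y":-1,"z":0,"ax":0,"ay":0,"az":0},{"claw":-0.2,"x":0,"y":-1,"z":0,"ax":0,"ay":0,"az":0},{"claw":-0.2,"x":0,"y":-1,"z":0,"ax":0,"ay":0,"az":0},{"claw":-0.2,"x":0,"y":0,"z":-1,"ax":0,"ay":0,"az":0}]'
python3 -m creep '[{"claw":-1,"x":0,"y":0,"z":-1,"ax":0,"ay":0,"az":0},{"claw":-1,"x":0,"y":0,"z":-1,"ax":0,"ay":0,"az":0},{"claw":-1,"x":0,"y":0,"z":-1,"ax":0,"ay":0,"az":0},{"claw":-1,"x":0,"y":0,"z":-1,"ax":0,"ay":0,"az":0},{"claw":-1,"x":0,"y":0,"z":0,"ax":0,"ay":0,"az":0}]'
python3 -c "
from h import *
print(mf(r.state()['position']))
plan(mould=[-.14,.062,.035])
F=list(FE)+[[60e-3*np.cos(a),.13,.023+60e-3*np.sin(a)] for a in np.radians([30,98,110,118])]
c=r.camera('side'); show(c,'s6',M(F,MP),(180,180,340,330),4)
c=r.camera('top'); show(c,'t6',M(F,MP),(150,150,310,270),4)
c=r.camera('wrist'); show(c,'w6',M(F,MP))"
```

```text
time: 10.05
position: [0.5216, 0.3317, 0.1623]
tool_rot: [-1.567, 0.002, -1.728]
wrist_force: [-0.9, -0.3, 0.1]
width: 0.0341
time: 10.68
position: [0.3984, 0.3499, 0.1586]
tool_rot: [-1.573, -0.002, -1.724]
wrist_force: [0.4, -0.6, -0.1]
width: -0.0001
[-0.18103393  0.1319684   0.15855925]
t 10.68 pos [0.3984 0.3499 0.1586] w -0.0001 F [ 0.4 -0.6 -0.1]
turn units [ 0.03 -0.    0.02] shift units now-frame [2.33 4.12 1.37] after-turn frame [2.34 4.12 1.36]
```

View pics/s6.png

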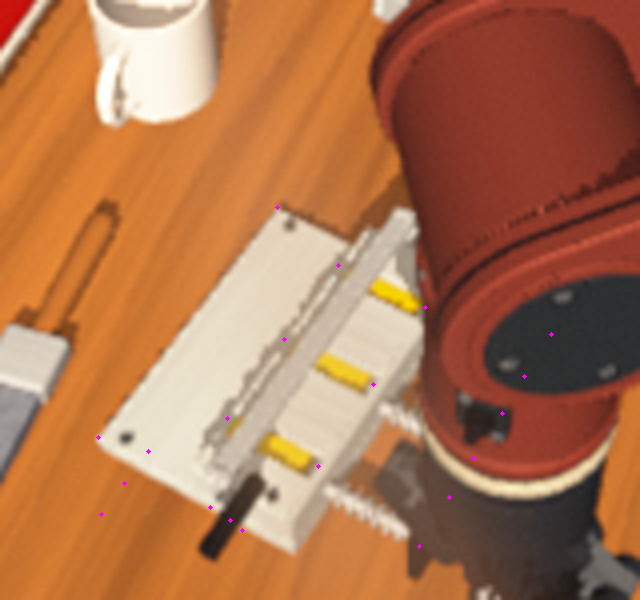

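View pics/w6.png

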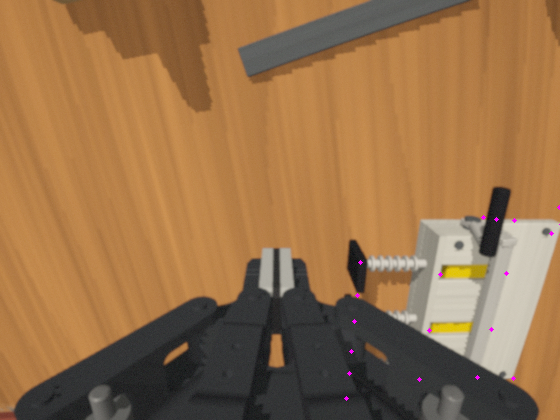

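```bash

python3 -m creep '[{"claw":-1,"x":0,"y":0,"z":0,"ax":0,"ay":-1,"az":0},{"claw":-1,"x":0,"y":0,"z":0,"ax":0,"ay":-1,"az":0},{"claw":-1,"x":0,"y":0,"z":0,"ax":0,"ay":-1,"az":0},{"claw":-1,"x":0,"y":0,"z":0,"ax":0,"ay":-1,"az":0},{"claw":-1,"x":0,"y":0,"z":0,"ax":0,"ay":-1,"az":0},{"claw":-1,"x":0,"y":0,"z":0,"ax":0,"ay":-1,"az":0},{"claw":-1,"x":0,"y":0,"z":0,"ax":0,"ay":-1,"az":0},{"claw":-1,"x":0,"y":0,"z":0,"ax":0,"ay":-1,"az":0}]'
python3 -m creep '[{"claw":-1,"x":0,"y":0,"z":0,"ax":0,"ay":-1,"az":0},{"claw":-1,"x":0,"y":0,"z":0,"ax":0,"ay":-1,"az":0},{"claw":-1,"x":0,"y":0,"z":0,"ax":0,"ay":-1,"az":0},{"claw":-1,"x":0,"y":0,"z":0,"ax":0,"ay":-1,"az":0},{"claw":-1,"x":0,"y":0,"z":0,"ax":0,"ay":-1,"az":0},{"claw":-1,"x":0,"y":0,"z":0,"ax":0,"ay":-1,"az":0},{"claw":-1,"x":0,"y":0,"z":0,"ax":0,"ay":-1,"az":0},{"claw":-1,"x":0,"y":0,"z":0,"ax":0,"ay":-1,"az":0}]'
python3 -m creep '[{"claw":-1,"x":0,"y":0,"z":0,"ax":0,"ay":-1,"az":0},{"claw":-1,"x":0,"y":0,"z":0,"ax":0,"ay":-1,"az":0},{"claw":-1,"x":0,"y":0,"z":0,"ax":0,"ay":0,"az":0}]'
python3 -c "
from h import *
print(mf(r.state()['position']))
plan(mould=[-.145,.062,.030],yaw=MP[2])"
```

```text
time: 11.82
position: [0.402, 0.3497, 0.1596]
tool_rot: [-1.571, -0.0, -1.027]
wrist_force: [-0.8, -0.6, 0.1]
width: 0.0001
time: 12.82
position: [0.402, 0.3497, 0.1596]
tool_rot: [-1.571, 0.0, -0.329]
wrist_force: [-0.1, 0.4, 0.2]
width: -0.0001
time: 13.2
position: [0.4018, 0.3498, 0.1596]
tool_rot: [-1.571, 0.0, -0.158]
wrist_force: [0.3, -0.1, 0.5]
width: -0.0
[-0.1776239   0.1323409   0.15957656]
t 13.2 pos [0.4018 0.3498 0.1596] w -0.0 F [ 0.3 -0.1  0.5]
turn units [ 0.   -0.02 -0.  ] shift units now-frame [ 1.09  4.32 -2.34] after-turn frame [ 1.09  4.32 -2.34]
```

```bash

python3 -m creep '[{"claw":-1,"x":0.35,"y":0.5,"z":-0.8,"ax":0,"ay":0,"az":0},{"claw":-1,"x":0.35,"y":0.5,"z":-0.8,"ax":0,"ay":0,"az":0},{"claw":-1,"x":0.35,"y":0.5,"z":-0.75,"ax":0,"ay":0,"az":0},{"claw":-1,"x":0,"y":1,"z":0,"ax":0,"ay":0,"az":0},{"claw":-1,"x":0,"y":1,"z":0,"ax":0,"ay":0,"az":0},{"claw":-1,"x":0,"y":0.8,"z":0,"ax":0,"ay":0,"az":0},{"claw":-1,"x":0,"y":0,"z":0,"ax":0,"ay":0,"az":0}]'
python3 -c "
from h import *
print(mf(r.state()['position']))
c=r.camera('wrist'); show(c,'w7',M(FE,MP))"
```

```text
time: 14.08
position: [0.4198, 0.2745, 0.0288]
tool_rot: [-1.573, 0.004, -0.158]
wrist_force: [-1.3, 0.4, -0.0]
width: -0.0
[-0.14818826  0.06075688  0.02880998]
```

View pics/w7.png

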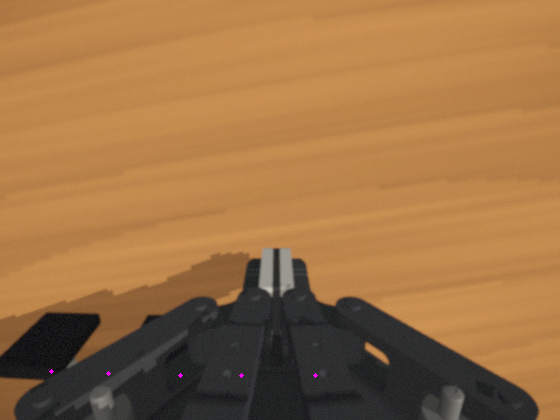

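```bash

python3 -m creep '[{"claw":-1,"x":0.5,"y":0,"z":0,"ax":0,"ay":0,"az":0},{"claw":-1,"x":0.5,"y":0,"z":0,"ax":0,"ay":0,"az":0},{"claw":-1,"x":0.4,"y":0,"z":0,"ax":0,"ay":0,"az":0},{"claw":-1,"x":0.4,"y":0,"z":0,"ax":0,"ay":0,"az":0}]'
python3 -m creep '[{"claw":-1,"x":0.4,"y":0,"z":0,"ax":0,"ay":0,"az":0},{"claw":-1,"x":0.3,"y":0,"z":0,"ax":0,"ay":0,"az":0},{"claw":-1,"x":0.2,"y":0,"z":0,"ax":0,"ay":0,"az":0}]'
python3 -c "
from h import *
print(mf(r.state()['position']))
c=r.camera('side'); show(c,'s7',M(FE,MP),(180,180,340,330),4)"
```

```text
time: 14.62
position: [0.4751, 0.2672, 0.0311]
tool_rot: [-1.571, 0.001, -0.156]
wrist_force: [-5.6, 1.6, 3.5]
width: 0.0001
time: 15.0
position: [0.5009, 0.2629, 0.0307]
tool_rot: [-1.571, 0.002, -0.156]
wrist_force: [-7.4, 1.4, 6.1]
width: -0.0004
[-0.06627711  0.06189265  0.03067521]
```

View pics/s7.png

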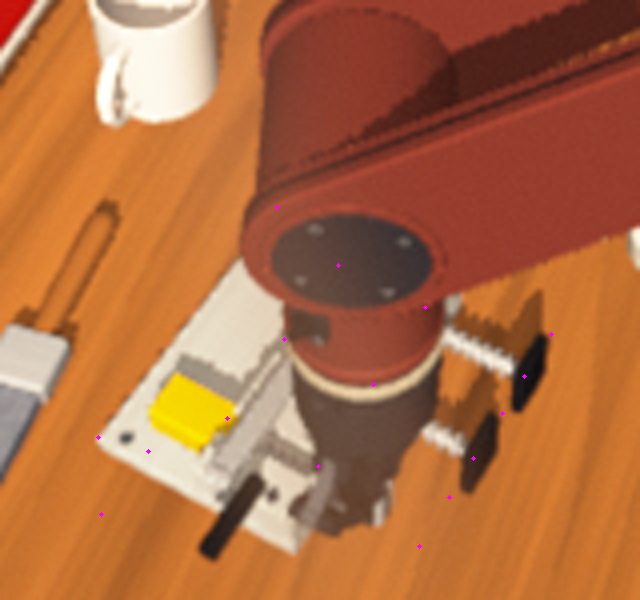

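```bash

python3 -m creep '[{"claw":-1,"x":0.2,"y":0,"z":0,"ax":0,"ay":0,"az":0},{"claw":-1,"x":0,"y":0,"z":0,"ax":0,"ay":0,"az":0}]'
python3 -m creep '[{"claw":-1,"x":0.1,"y":0,"z":0,"ax":0,"ay":0,"az":0},{"claw":-1,"x":0,"y":0,"z":0,"ax":0,"ay":0,"az":0}]'
```

```text
time: 15.3
position: [0.5065, 0.2619, 0.0304]
tool_rot: [-1.571, 0.003, -0.156]
wrist_force: [-7.1, 1.4, 5.3]
width: 0.0002
time: 15.55
position: [0.508, 0.2617, 0.0303]
tool_rot: [-1.572, 0.005, -0.156]
wrist_force: [-10.8, 1.6, 7.7]
width: -0.0
```

```bash

python3 -m creep '[{"claw":-1,"x":0.1,"y":0,"z":0,"ax":0,"ay":0,"az":0},{"claw":-1,"x":0,"y":0,"z":0,"ax":0,"ay":0,"az":0}]'
python3 -c "
from h import *
print(mf(r.state()['position']))"
```

```text
time: 15.8
position: [0.5082, 0.2617, 0.0302]
tool_rot: [-1.573, 0.011, -0.156]
wrist_force: [-21.6, 3.3, 15.9]
width: 0.0001
[-0.05888803  0.06187534  0.03020927]
```

```bash

python3 -m creep '[{"claw":-1,"x":-0.6,"y":0,"z":0,"ax":0,"ay":0,"az":0},{"claw":-1,"x":-0.8,"y":0,"z":0,"ax":0,"ay":0,"az":0},{"claw":-1,"x":-0.8,"y":0,"z":0,"ax":0,"ay":0,"az":0},{"claw":-1,"x":-0.9,"y":0,"z":0,"ax":0,"ay":0,"az":0},{"claw":-1,"x":0,"y":0,"z":-0.7,"ax":0,"ay":0,"az":0},{"claw":-1,"x":0,"y":0,"z":-0.7,"ax":0,"ay":0,"az":0},{"claw":-1,"x":0,"y":0,"z":-0.67,"ax":0,"ay":0,"az":0},{"claw":-1,"x":0,"y":0,"z":0,"ax":0,"ay":0,"az":0}]'
python3 -c "
from h import *
print(mf(r.state()['position']));plan(mould=[-.062,0,.03],yaw=MP[2])"
```

```text
time: 16.8
position: [0.4125, 0.2126, 0.0309]
tool_rot: [-1.571, -0.001, -0.158]
wrist_force: [-0.9, 0.1, -0.4]
width: 0.0001
[-0.14579378 -0.00150561  0.03094657]
t 16.8 pos [0.4125 0.2126 0.0309] w 0.0001 F [-0.9  0.1 -0.4]
turn units [ 0.   -0.03  0.01] shift units now-frame [2.79 0.03 0.06] after-turn frame [2.79 0.03 0.05]
```

```bash

python3 -m creep '[{"claw":-1,"x":0.5,"y":0,"z":0.05,"ax":0,"ay":0,"az":0},{"claw":-1,"x":0.5,"y":0,"z":0,"ax":0,"ay":0,"az":0},{"claw":-1,"x":0.4,"y":0,"z":0,"ax":0,"ay":0,"az":0},{"claw":-1,"x":0.4,"y":0,"z":0,"ax":0,"ay":0,"az":0},{"claw":-1,"x":0.4,"y":0,"z":0,"ax":0,"ay":0,"az":0},{"claw":-1,"x":0.4,"y":0,"z":0,"ax":0,"ay":0,"az":0},{"claw":-1,"x":0.3,"y":0,"z":0,"ax":0,"ay":0,"az":0},{"claw":-1,"x":0.1,"y":0,"z":0,"ax":0,"ay":0,"az":0}]'
python3 -m creep '[{"claw":-1,"x":0.05,"y":0,"z":0,"ax":0,"ay":0,"az":0},{"claw":-1,"x":0,"y":0,"z":0,"ax":0,"ay":0,"az":0}]'
python3 -c "
from h import *
print(mf(r.state()['position']))"
```

```text
time: 17.8
position: [0.4985, 0.2021, 0.0301]
tool_rot: [-1.572, 0.007, -0.156]
wrist_force: [-18.2, 3.2, 13.6]
width: -0.0001
time: 18.05
position: [0.4985, 0.2021, 0.03]
tool_rot: [-1.572, 0.009, -0.155]
wrist_force: [-17.2, 3.3, 12.8]
width: -0.0001
[-0.05924929  0.00141693  0.02999689]
```

At the stop. Next pad0.

```bash

python3 -m creep '[{"claw":-1,"x":-0.6,"y":0,"z":0,"ax":0,"ay":0,"az":0},{"claw":-1,"x":-0.8,"y":0,"z":0,"ax":0,"ay":0,"az":0},{"claw":-1,"x":-0.8,"y":0,"z":0,"ax":0,"ay":0,"az":0},{"claw":-1,"x":-0.8,"y":0,"z":0,"ax":0,"ay":0,"az":0},{"claw":-1,"x":0,"y":0,"z":-0.7,"ax":0,"ay":0,"az":0},{"claw":-1,"x":0,"y":0,"z":-0.7,"ax":0,"ay":0,"az":0},{"claw":-1,"x":0,"y":0,"z":-0.7,"ax":0,"ay":0,"az":0},{"claw":-1,"x":0,"y":0,"z":0,"ax":0,"ay":0,"az":0}]'
python3 -c "
from h import *
print(mf(r.state()['position']));plan(mould=[-.062,-.062,.03],yaw=MP[2])"
python3 -m creep '[{"claw":-1,"x":0.5,"y":0,"z":0,"ax":0,"ay":0,"az":0},{"claw":-1,"x":0.5,"y":0,"z":0,"ax":0,"ay":0,"az":0},{"claw":-1,"x":0.4,"y":0,"z":0,"ax":0,"ay":0,"az":0},{"claw":-1,"x":0.4,"y":0,"z":0,"ax":0,"ay":0,"az":0},{"claw":-1,"x":0.4,"y":0,"z":0,"ax":0,"ay":0,"az":0},{"claw":-1,"x":0.4,"y":0,"z":0,"ax":0,"ay":0,"az":0},{"claw":-1,"x":0.2,"y":0,"z":0,"ax":0,"ay":0,"az":0},{"claw":-1,"x":0.1,"y":0,"z":0,"ax":0,"ay":0,"az":0}]'
python3 -m creep '[{"claw":-1,"x":0.05,"y":0,"z":0,"ax":0,"ay":0,"az":0},{"claw":-1,"x":0,"y":0,"z":0,"ax":0,"ay":0,"az":0}]'
python3 -c "
from h import *
print(mf(r.state()['position']))"
```

```text
time: 19.05
position: [0.4043, 0.1524, 0.0309]
tool_rot: [-1.571, -0.001, -0.157]
wrist_force: [0.4, -0.3, 0.1]
width: 0.0
[-0.14461896 -0.06226786  0.03088288]
t 19.05 pos [0.4043 0.1524 0.0309] w 0.0 F [ 0.4 -0.3  0.1]
turn units [ 0.   -0.02  0.01] shift units now-frame [2.75 0.03 0.01] after-turn frame [2.75 0.03 0.01]
time: 20.05
position: [0.4886, 0.14, 0.0302]
tool_rot: [-1.571, 0.004, -0.156]
wrist_force: [-14.1, 2.2, 8.6]
width: 0.0002
time: 20.3
position: [0.4885, 0.1399, 0.03]
tool_rot: [-1.572, 0.007, -0.155]
wrist_force: [-11.5, 2.6, 9.0]
width: 0.0002
[-0.05949957 -0.06156086  0.03002851]
```

```bash

python3 -m creep '[{"claw":-1,"x":0.08,"y":0,"z":0,"ax":0,"ay":0,"az":0},{"claw":-1,"x":0,"y":0,"z":0,"ax":0,"ay":0,"az":0},{"claw":-1,"x":-0.6,"y":0,"z":0,"ax":0,"ay":0,"az":0},{"claw":-1,"x":-0.8,"y":0,"z":0,"ax":0,"ay":0,"az":0},{"claw":-1,"x":-0.8,"y":0,"z":0,"ax":0,"ay":0,"az":0},{"claw":-1,"x":-0.8,"y":0,"z":0,"ax":0,"ay":0,"az":0}]'
python3 -m creep '[{"claw":0.1,"x":0,"y":-1,"z":0,"ax":0,"ay":0,"az":0},{"claw":0.1,"x":0,"y":-1,"z":0,"ax":0,"ay":0,"az":0},{"claw":0.1,"x":0,"y":-1,"z":0,"ax":0,"ay":0,"az":0},{"claw":0.1,"x":0,"y":-1,"z":0,"ax":0,"ay":0,"az":0},{"claw":0.1,"x":0,"y":-1,"z":0,"ax":0,"ay":0,"az":0},{"claw":0.1,"x":0,"y":-0.5,"z":0,"ax":0,"ay":0,"az":0}]'
python3 -c "
from h import *
c=r.camera('side'); show(c,'s8',M(FE,MP),(180,180,340,330),4)
for b in r.boxes_of('side','wax0'): print(b)
c=r.camera('top'); show(c,'t8',M(FE,MP),(150,150,310,270),4)
for b in r.boxes_of('top','wax0'): print(b)
"
```

```text
time: 21.05
position: [0.4048, 0.1532, 0.0308]
tool_rot: [-1.571, -0.001, -0.156]
wrist_force: [0.4, -0.2, -0.5]
width: 0.0
time: 21.8
position: [0.4062, 0.1532, 0.1979]
tool_rot: [-1.57, -0.004, -0.156]
wrist_force: [-0.2, -0.4, -0.4]
width: 0.0467
{'xy': [0.4555, 0.5788], 'confidence': 0.72}
{'xy': [0.4305, 0.6269], 'confidence': 0.72}
{'xy': [0.3998, 0.6719], 'confidence': 0.7}
{'xy': [0.4021, 0.4912], 'confidence': 0.75}
{'xy': [0.3686, 0.4521], 'confidence': 0.64}
{'xy': [0.408, 0.4512], 'confidence': 0.56}
{'xy': [0.4412, 0.4593], 'confidence': 0.46}
{'xy': [0.3689, 0.3564], 'confidence': 0.16}
```

View pics/s8.png

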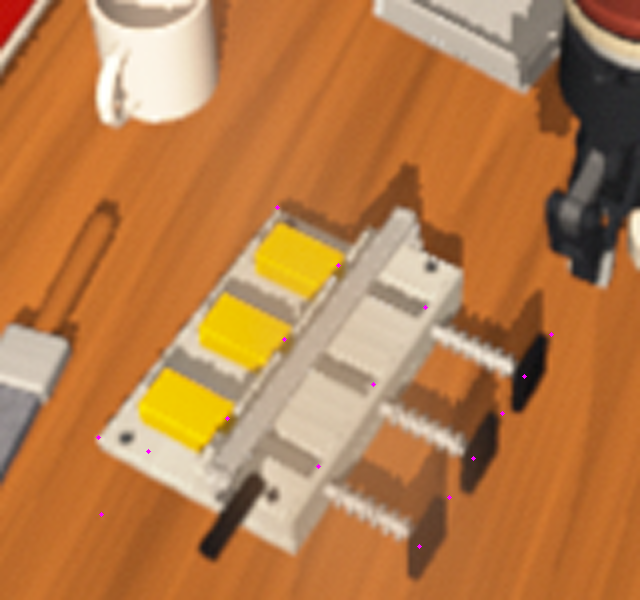

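View pics/t8.png

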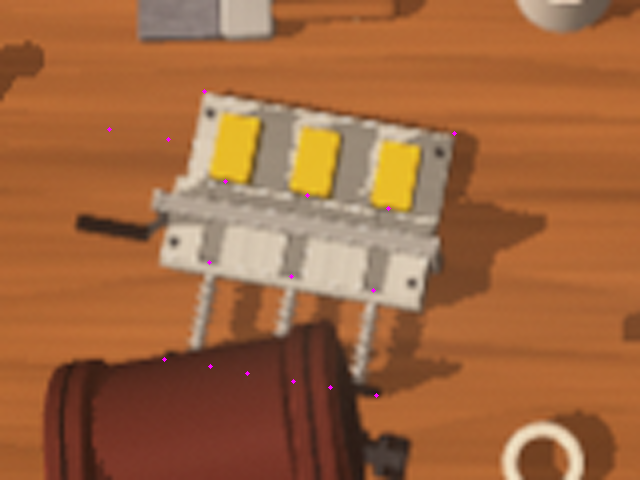

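```bash
cat >> h.py <<'E'
def bars(c,h,lo,hi):
    hsv=cv2.cvtColor(c["frame"],cv2.COLOR_RGB2HSV); m=cv2.inRange(hsv,(20,150,120),(32,255,255))
    n,l,st,ce=cv2.connectedComponentsWithStats(m); out=[]
    for i in range(1,n):
        if st[i,4]<30: continue
        v,u=np.nonzero(l==i); p=onplane(c,np.c_[u,v].astype(float),h)[:,:2]
        if np.all(p.mean(0)>lo) and np.all(p.mean(0)<hi):
            rc=cv2.minAreaRect((p*1000).astype(np.float32)); out.append((p.mean(0),rc,st[i,4]))
    return out
def tray(c):
    P,uv,col=cloud(c); m=(P[:,2]>.022)&(P[:,2]<.036)&(P[:,1]<-.05)&(P[:,1]>-.36)&(P[:,0]>.42)&(P[:,0]<.68)
    hsv=cv2.cvtColor(col[None],cv2.COLOR_RGB2HSV)[0]; m&=hsv[:,1]<90
    rc=cv2.minAreaRect((P[m,:2]*1000).astype(np.float32)); return rc,cv2.boxPoints(rc)
E
python3 -c "
from h import *
c=r.camera('top')
for p,rc,a in bars(c,.034,[.5,.05],[.75,.35]): print(p.round(4),mf([*p,.03]).round(4),np.round(rc[1],1),round(rc[2],1),a)
print(tray(c))
show(c,'t9',None,(300,160,420,260),5)
plan(mould=[.0555,-.062,.15])
"
```

```text
[0.6218 0.2428] [0.0563 0.0607 0.03  ] [29.8 50.8] 80.9 164
[0.6119 0.1819] [ 0.0559 -0.0009  0.03  ] [29.7 49.8] 80.7 164
[0.6021 0.1211] [ 0.0556 -0.0625  0.03  ] [29.5 50.2] 81.1 162
(((559.277099609375, -193.944580078125), (199.3013458251953, 131.69961547851562), 75.52320861816406), array([[ 470.60663 , -273.9696  ],
       [ 598.1247  , -306.89288 ],
       [ 647.9476  , -113.919556],
       [ 520.4295  ,  -80.99628 ]], dtype=float32))
t 22.05 pos [0.4039 0.1529 0.1945] w 0.0473 F [-0.2 -0.3  0.1]
turn units [ 0.01  0.   -0.02] shift units now-frame [ 6.69  1.47 -0.  ] after-turn frame [ 6.69  1.48 -0.  ]
```

View pics/t9.png

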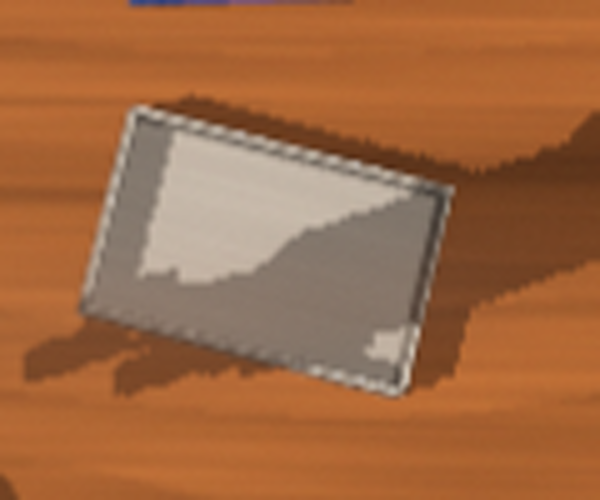

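```bash

python3 -m creep '[{"claw":0.1,"x":0.95,"y":0.2,"z":0,"ax":0,"ay":0,"az":0},{"claw":0.1,"x":0.95,"y":0.2,"z":0,"ax":0,"ay":0,"az":0},{"claw":0.1,"x":0.95,"y":0.2,"z":0,"ax":0,"ay":0,"az":0},{"claw":0.1,"x":0.95,"y":0.2,"z":0,"ax":0,"ay":0,"az":0},{"claw":0.1,"x":0.95,"y":0.2,"z":0,"ax":0,"ay":0,"az":0},{"claw":0.1,"x":0.95,"y":0.2,"z":0,"ax":0,"ay":0,"az":0},{"claw":0.1,"x":0.95,"y":0.2,"z":0,"ax":0,"ay":0,"az":0},{"claw":0.1,"x":0,"y":0,"z":0,"ax":0,"ay":0,"az":0}]'
python3 -c "
from h import *
plan(mould=[.0575,-.0622,.027],yaw=MP[2])
c=r.camera('wrist'); show(c,'w9')
"
```

```text
time: 23.05
position: [0.6015, 0.1214, 0.151]
tool_rot: [-1.572, 0.003, -0.157]
wrist_force: [-1.3, 0.1, -0.1]
width: 0.0472
t 23.05 pos [0.6015 0.1214 0.151 ] w 0.0472 F [-1.3  0.1 -0.1]
turn units [ 0.01 -0.01 -0.04] shift units now-frame [0.1  4.13 0.01] after-turn frame [0.08 4.13 0.  ]
```

View pics/w9.png

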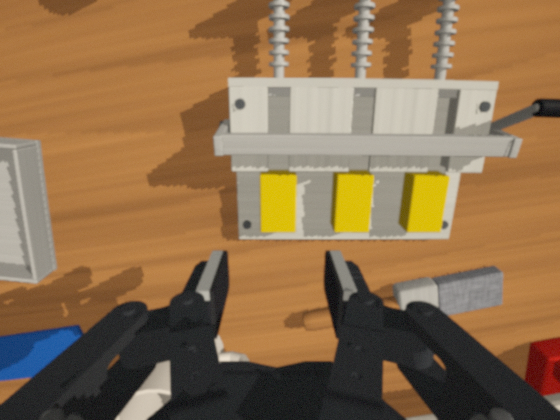

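```bash

python3 -m creep '[{"claw":0.1,"x":0.05,"y":0.9,"z":0,"ax":0,"ay":0,"az":0},{"claw":0.1,"x":0.04,"y":0.9,"z":0,"ax":0,"ay":0,"az":0},{"claw":0.1,"x":0,"y":0.9,"z":0,"ax":0,"ay":0,"az":0},{"claw":0.1,"x":0,"y":0.8,"z":0,"ax":0,"ay":0,"az":0},{"claw":0.1,"x":0,"y":0.5,"z":0,"ax":0,"ay":0,"az":0},{"claw":0.1,"x":0,"y":0,"z":0,"ax":0,"ay":0,"az":0}]'
python3 -c "
from h import *
plan(mould=[.0575,-.0622,.027],yaw=MP[2])"
python3 -m creep '[{"claw":-1,"x":0,"y":0,"z":0,"ax":0,"ay":0,"az":0},{"claw":-1,"x":0,"y":0,"z":0,"ax":0,"ay":0,"az":0},{"claw":-1,"x":0,"y":0,"z":0,"ax":0,"ay":0,"az":0},{"claw":-1,"x":0,"y":0,"z":0,"ax":0,"ay":0,"az":0}]' 30
```

```text
time: 23.85
position: [0.6025, 0.1218, 0.0324]
tool_rot: [-1.571, 0.003, -0.156]
wrist_force: [-0.0, 0.6, 0.4]
width: 0.0473
t 23.85 pos [0.6025 0.1218 0.0324] w 0.0473 F [-0.   0.6  0.4]
turn units [ 0.01 -0.   -0.03] shift units now-frame [ 0.05  0.18 -0.01] after-turn frame [ 0.05  0.18 -0.01]
time: 24.35
position: [0.605, 0.1217, 0.035]
tool_rot: [-1.57, -0.002, -0.156]
wrist_force: [0.0, 0.5, 6.0]
width: 0.0293
```

```bash

python3 -m creep '[{"claw":0.1,"x":0,"y":0,"z":0,"ax":0,"ay":0,"az":0},{"claw":0.1,"x":0,"y":0,"z":0,"ax":0,"ay":0,"az":0},{"claw":0.1,"x":-0.05,"y":0.3,"z":0,"ax":0,"ay":0,"az":0},{"claw":0.1,"x":0,"y":0,"z":0,"ax":0,"ay":0,"az":0}]'
python3 -c "
from h import *
print(r.tip_reach)
plan(mould=[.0575,-.0622,.024],yaw=MP[2])
c=r.camera('side'); show(c,'s10',None,(180,180,340,330),4)"

```

```text
time: 24.85
position: [0.6013, 0.1218, 0.0232]
tool_rot: [-1.571, 0.003, -0.156]
wrist_force: [-1.7, -0.7, 0.4]
width: 0.0468
0.011
t 24.85 pos [0.6013 0.1218 0.0232] w 0.0468 F [-1.7 -0.7  0.4]
turn units [ 0.01 -0.   -0.03] shift units now-frame [ 0.09 -0.03 -0.01] after-turn frame [ 0.09 -0.03 -0.01]
```

View pics/s10.png

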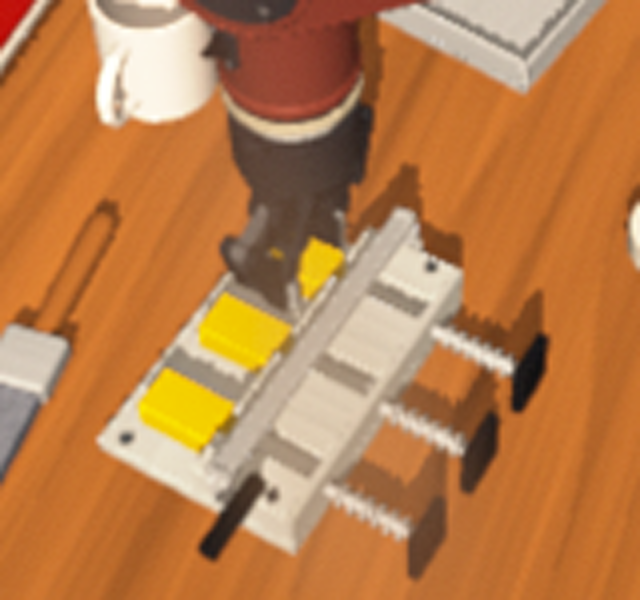

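```bash

python3 -m creep '[{"claw":-1,"x":0.05,"y":-0.05,"z":0,"ax":0,"ay":0,"az":0},{"claw":-1,"x":0,"y":0,"z":0,"ax":0,"ay":0,"az":0},{"claw":-1,"x":0,"y":0,"z":0,"ax":0,"ay":0,"az":0},{"claw":-1,"x":0,"y":0,"z":0,"ax":0,"ay":0,"az":0}]' 30
python3 -m creep '[{"claw":-1,"x":0,"y":-0.5,"z":0,"ax":0,"ay":0,"az":0},{"claw":-1,"x":0,"y":-1,"z":0,"ax":0,"ay":0,"az":0},{"claw":-1,"x":0,"y":-1,"z":0,"ax":0,"ay":0,"az":0},{"claw":-1,"x":0,"y":-1,"z":0,"ax":0,"ay":0,"az":0},{"claw":-1,"x":0,"y":0,"z":0,"ax":0,"ay":0,"az":0}]' 40
python3 -c "
from h import *
plan(mould=[.0575,-.0622,.024],yaw=MP[2])
c=r.camera('side'); show(c,'s11',None,(180,100,340,220),4)
T=np.array([.5593,-.1939,-.2525])
plan(pos=M([0,-.058,.10],T)[0],yaw=T[2])"

```

```text
time: 25.4
position: [0.6042, 0.1217, 0.0263]
tool_rot: [-1.571, -0.0, -0.156]
wrist_force: [-0.4, -0.9, -0.7]
width: 0.0294
time: 26.02
position: [0.6068, 0.1219, 0.1358]
tool_rot: [-1.569, -0.007, -0.156]
wrist_force: [0.6, 0.4, -0.5]
width: 0.029
t 26.02 pos [0.6068 0.1219 0.1358] w 0.029 F [ 0.6  0.4 -0.5]
turn units [-0.02 -0.    0.08] shift units now-frame [-0.12  3.73 -0.05] after-turn frame [-0.09  3.73 -0.04]
t 26.07 pos [0.6054 0.1218 0.1336] w 0.0292 F [ 0.5 -0.6 -0.3]
turn units [-0.01  1.11  0.04] shift units now-frame [ -0.08   1.11 -12.56] after-turn frame [  1.14   1.12 -12.51]
```

View pics/s11.png

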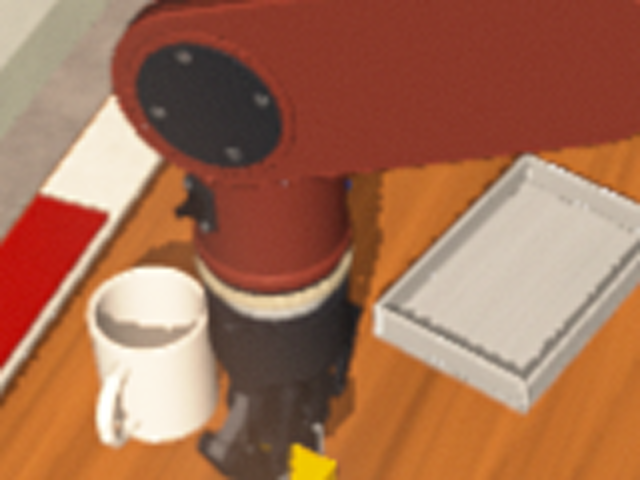

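```bash

python3 -m creep '[{"claw":-1,"x":0,"y":0,"z":0,"ax":0,"ay":1,"az":0},{"claw":-1,"x":0.1,"y":0,"z":-1,"ax":0,"ay":0.1,"az":0},{"claw":-1,"x":0.1,"y":0,"z":-1,"ax":0,"ay":0,"az":0},{"claw":-1,"x":0.1,"y":0,"z":-1,"ax":0,"ay":0,"az":0},{"claw":-1,"x":0.1,"y":0,"z":-1,"ax":0,"ay":0,"az":0},{"claw":-1,"x":0.1,"y":0,"z":-1,"ax":0,"ay":0,"az":0},{"claw":-1,"x":0.1,"y":0,"z":-1,"ax":0,"ay":0,"az":0},{"claw":-1,"x":0.1,"y":0,"z":-1,"ax":0,"ay":0,"az":0}]'
python3 -m creep '[{"claw":-1,"x":0.1,"y":0,"z":-1,"ax":0,"ay":0,"az":0},{"claw":-1,"x":0.1,"y":0,"z":-1,"ax":0,"ay":0,"az":0},{"claw":-1,"x":0.1,"y":0,"z":-1,"ax":0,"ay":0,"az":0},{"claw":-1,"x":0.1,"y":0.3,"z":-1,"ax":0,"ay":0,"az":0},{"claw":-1,"x":0.1,"y":0.4,"z":-0.9,"ax":0,"ay":0,"az":0},{"claw":-1,"x":0,"y":0.4,"z":-0.6,"ax":0,"ay":0,"az":0},{"claw":-1,"x":0,"y":0,"z":0,"ax":0,"ay":0,"az":0}]'
python3 -c "
from h import *
c=r.camera('side'); show(c,'s12',None,(180,80,380,220),3)
T=np.array([.5593,-.1939,-.2525])
plan(pos=M([0,-.058,.020],T)[0],yaw=T[2])
c=r.camera('top'); print(tray(c)); show(c,'t12',None,(270,130,430,270),4)"

```

```text
time: 27.08
position: [0.5712, -0.0876, 0.1298]
tool_rot: [-1.571, 0.003, -0.252]
wrist_force: [0.6, 0.2, 0.1]
width: 0.0287
time: 27.95
position: [0.5442, -0.2505, 0.0961]
tool_rot: [-1.57, 0.004, -0.254]
wrist_force: [0.2, 1.0, -0.1]
width: 0.0287
t 28.0 pos [ 0.545  -0.25    0.0971] w 0.0292 F [ 0.1  0.2 -0.3]
turn units [-0.01 -0.   -0.03] shift units now-frame [ 0.    2.57 -0.01] after-turn frame [-0.01  2.57 -0.  ]
(((559.4326171875, -194.1427764892578), (199.34193420410156, 132.22682189941406), 75.95201873779297), array([[ 471.1029 , -274.78488],
       [ 599.3752 , -306.88086],
       [ 647.7623 , -113.50067],
       [ 519.49005,  -81.40469]], dtype=float32))
```

View pics/s12.png

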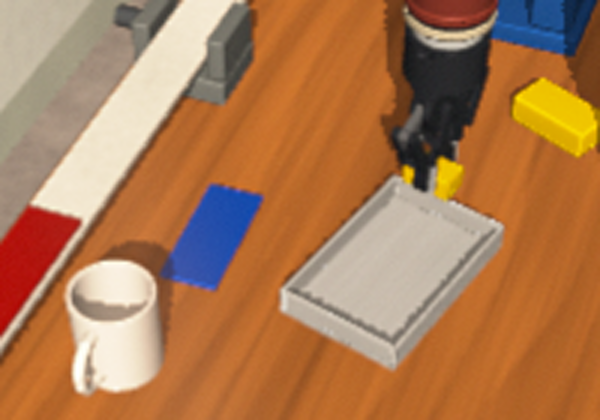

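View pics/t12.png

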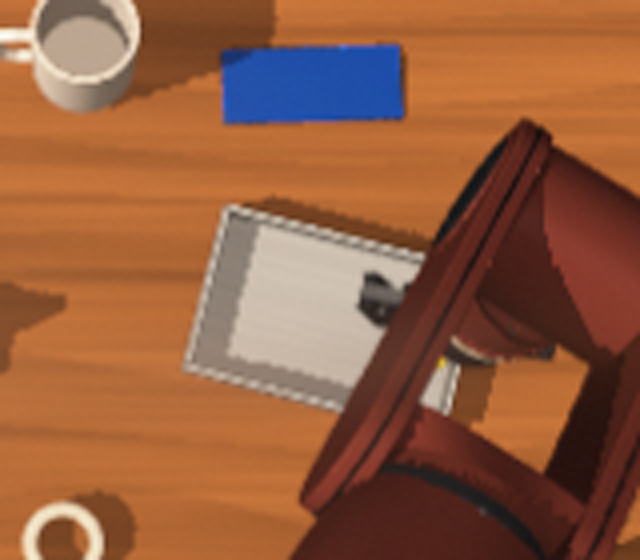

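```bash

python3 -m creep '[{"claw":-1,"x":0,"y":0.7,"z":0.1,"ax":0,"ay":0,"az":0},{"claw":-1,"x":0,"y":0.7,"z":0,"ax":0,"ay":0,"az":0},{"claw":-1,"x":0,"y":0.7,"z":0,"ax":0,"ay":0,"az":0},{"claw":-1,"x":0,"y":0.4,"z":0,"ax":0,"ay":0,"az":0},{"claw":-1,"x":0,"y":0.05,"z":0,"ax":0,"ay":0,"az":0},{"claw":-1,"x":0,"y":0,"z":0,"ax":0,"ay":0,"az":0}]'
python3 -c "
from h import *
c=r.camera('side'); show(c,'s13',None,(180,80,380,220),3)
T=np.array([.5593,-.1939,-.2525])
plan(pos=M([0,-.055,.020],T)[0],yaw=T[2])"

```

```text
time: 28.8
position: [0.547, -0.2478, 0.0221]
tool_rot: [-1.571, -0.001, -0.252]
wrist_force: [0.1, -0.4, 0.1]
width: 0.0289
t 28.85 pos [ 0.5472 -0.248   0.0225] w 0.0292 F [0.3 0.  0. ]
turn units [0.   0.01 0.01] shift units now-frame [-0.06  0.08  0.01] after-turn frame [-0.06  0.08  0.01]
```

View pics/s13.png

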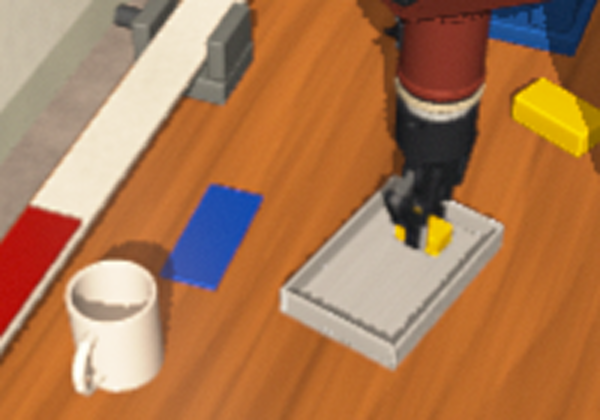

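Lower 3 mm more, release, rise.

```bash

python3 -m creep '[{"claw":-1,"x":0,"y":0.1,"z":0,"ax":0,"ay":0,"az":0},{"claw":-1,"x":0,"y":0,"z":0,"ax":0,"ay":0,"az":0},{"claw":-0.15,"x":0,"y":0,"z":0,"ax":0,"ay":0,"az":0},{"claw":-0.15,"x":0,"y":0,"z":0,"ax":0,"ay":0,"az":0},{"claw":-0.15,"x":0,"y":-0.3,"z":0,"ax":0,"ay":0,"az":0},{"claw":-0.15,"x":0,"y":-1,"z":0,"ax":0,"ay":0,"az":0},{"claw":0.1,"x":0,"y":-1,"z":0,"ax":0,"ay":0,"az":0},{"claw":0.1,"x":0,"y":-1,"z":0,"ax":0,"ay":0,"az":0}]'
python3 -m creep '[{"claw":0.1,"x":-0.1,"y":0,"z":1,"ax":0,"ay":-1,"az":0},{"claw":0.1,"x":0,"y":0,"z":1,"ax":0,"ay":-0.1,"az":0},{"claw":0.1,"x":0,"y":0,"z":1,"ax":0,"ay":0,"az":0},{"claw":0.1,"x":0,"y":0,"z":1,"ax":0,"ay":0,"az":0},{"claw":0.1,"x":0,"y":0,"z":1,"ax":0,"ay":0,"az":0},{"claw":0.1,"x":0,"y":0,"z":1,"ax":0,"ay":0,"az":0},{"claw":0.1,"x":0,"y":0,"z":1,"ax":0,"ay":0,"az":0},{"claw":0.1,"x":0,"y":0,"z":1,"ax":0,"ay":0,"az":0}]'
python3 -c "
from h import *
c=r.camera('side'); show(c,'s14',None,(180,80,380,220),3)
plan(mould=[.0575,-.0005,.13],yaw=MP[2])"

```

```text
time: 29.85
position: [0.5468, -0.2477, 0.1195]
tool_rot: [-1.571, -0.001, -0.252]
wrist_force: [0.7, -0.3, 0.3]
width: 0.047
time: 30.85
position: [0.5844, -0.0094, 0.1187]
tool_rot: [-1.571, -0.001, -0.156]
wrist_force: [-0.2, 0.2, -0.2]
width: 0.0473
t 30.9 pos [ 0.5846 -0.0061  0.1187] w 0.0469 F [0.5 1.8 0.2]
turn units [-0.03  0.01  0.01] shift units now-frame [-0.01 -0.36  6.35] after-turn frame [-0.02 -0.38  6.35]
```

View pics/s14.png

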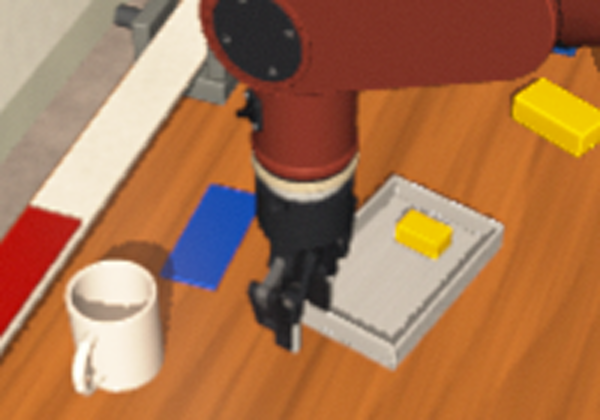

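```bash

python3 -m creep '[{"claw":0.1,"x":0,"y":0,"z":0.9,"ax":0,"ay":0,"az":0},{"claw":0.1,"x":0,"y":0,"z":0.9,"ax":0,"ay":0,"az":0},{"claw":0.1,"x":0,"y":0,"z":0.9,"ax":0,"ay":0,"az":0},{"claw":0.1,"x":0,"y":0,"z":0.9,"ax":0,"ay":0,"az":0},{"claw":0.1,"x":0,"y":0,"z":0.9,"ax":0,"ay":0,"az":0},{"claw":0.1,"x":0,"y":0,"z":0.9,"ax":0,"ay":0,"az":0},{"claw":0.1,"x":0,"y":0,"z":0.9,"ax":0,"ay":0,"az":0},{"claw":0.1,"x":0,"y":0,"z":0,"ax":0,"ay":0,"az":0}]'
python3 -c "
from h import *
plan(mould=[.0575,-.0005,.0245],yaw=MP[2])"

```

```text
time: 31.9
position: [0.6136, 0.1779, 0.1185]
tool_rot: [-1.57, -0.001, -0.153]
wrist_force: [0.4, -0.1, -0.3]
width: 0.0468
t 31.9 pos [0.6136 0.1779 0.1185] w 0.0468 F [ 0.4 -0.1 -0.3]
turn units [-0.01  0.02  0.01] shift units now-frame [-0.02  3.13  0.14] after-turn frame [-0.02  3.13  0.14]
```

```bash

python3 -m creep '[{"claw":0.1,"x":0,"y":0.8,"z":0.14,"ax":0,"ay":0,"az":0},{"claw":0.1,"x":0,"y":0.8,"z":0,"ax":0,"ay":0,"az":0},{"claw":0.1,"x":0,"y":0.7,"z":0,"ax":0,"ay":0,"az":0},{"claw":0.1,"x":0,"y":0.5,"z":0,"ax":0,"ay":0,"az":0},{"claw":0.1,"x":0,"y":0.25,"z":0,"ax":0,"ay":0,"az":0},{"claw":0.1,"x":0,"y":0,"z":0,"ax":0,"ay":0,"az":0}]'
python3 -c "
from h import *
plan(mould=[.0575,-.0005,.0245],yaw=MP[2])"

```

```text
time: 32.65
position: [0.6139, 0.1803, 0.0259]
tool_rot: [-1.571, 0.001, -0.156]
wrist_force: [0.2, 0.0, 0.0]
width: 0.0472
t 32.65 pos [0.6139 0.1803 0.0259] w 0.0472 F [0.2 0.  0. ]
turn units [ 0.   -0.01 -0.01] shift units now-frame [-0.02  0.05  0.06] after-turn frame [-0.02  0.05  0.06]
```

```bash

python3 -m creep '[{"claw":-1,"x":0,"y":0.05,"z":0.05,"ax":0,"ay":0,"az":0},{"claw":-1,"x":0,"y":0,"z":0,"ax":0,"ay":0,"az":0},{"claw":-1,"x":0,"y":0,"z":0,"ax":0,"ay":0,"az":0},{"claw":-1,"x":0,"y":0,"z":0,"ax":0,"ay":0,"az":0}]' 40
python3 -m creep '[{"claw":-1,"x":0,"y":-0.5,"z":0,"ax":0,"ay":0,"az":0},{"claw":-1,"x":0,"y":-1,"z":0,"ax":0,"ay":0,"az":0},{"claw":-1,"x":0,"y":-1,"z":0,"ax":0,"ay":0,"az":0},{"claw":-1,"x":0,"y":-1,"z":0,"ax":0,"ay":0,"az":0},{"claw":-1,"x":0,"y":0,"z":0,"ax":0,"ay":1,"az":0},{"claw":-1,"x":0,"y":0,"z":0,"ax":0,"ay":0.1,"az":0}]'
python3 -c "
from h import *
T=np.array([.5594,-.1940,-.250])
plan(pos=M([0,0,.10],T)[0],yaw=-.2525)"

```

```text
time: 33.15
position: [0.6152, 0.1823, 0.026]
tool_rot: [-1.57, -0.002, -0.156]
wrist_force: [0.5, 1.6, 5.8]
width: 0.029
time: 33.9
position: [0.6141, 0.1819, 0.1305]
tool_rot: [-1.571, -0.0, -0.251]
wrist_force: [0.7, -0.3, -0.8]
width: 0.0294
t 33.9 pos [0.6141 0.1819 0.1305] w 0.0294 F [ 0.7 -0.3 -0.8]
turn units [-0.    0.01  0.  ] shift units now-frame [  1.35   1.02 -12.59] after-turn frame [  1.37   1.02 -12.59]
```

```bash

python3 -m creep '[{"claw":-1,"x":0.11,"y":0,"z":-1,"ax":0,"ay":0,"az":0},{"claw":-1,"x":0.11,"y":0,"z":-1,"ax":0,"ay":0,"az":0},{"claw":-1,"x":0.11,"y":0,"z":-1,"ax":0,"ay":0,"az":0},{"claw":-1,"x":0.11,"y":0,"z":-1,"ax":0,"ay":0,"az":0},{"claw":-1,"x":0.11,"y":0,"z":-1,"ax":0,"ay":0,"az":0},{"claw":-1,"x":0.11,"y":0,"z":-1,"ax":0,"ay":0,"az":0},{"claw":-1,"x":0.11,"y":0,"z":-1,"ax":0,"ay":0,"az":0},{"claw":-1,"x":0.11,"y":0,"z":-1,"ax":0,"ay":0,"az":0}]'
python3 -c "
from h import *
c=r.camera('top'); print(tray(c)); 
for p,rc,a in bars(c,.026,[.4,-.35],[.75,0]): print(p.round(4),np.round(rc[1],1),round(rc[2],1),a)
c=r.camera('side'); show(c,'s15',None,(180,80,380,220),3)"
python3 -m creep '[{"claw":-1,"x":0.11,"y":0,"z":-1,"ax":0,"ay":0,"az":0},{"claw":-1,"x":0.11,"y":0,"z":-1,"ax":0,"ay":0,"az":0},{"claw":-1,"x":0.11,"y":0.3,"z":-1,"ax":0,"ay":0,"az":0},{"claw":-1,"x":0.11,"y":0.4,"z":-1,"ax":0,"ay":0,"az":0},{"claw":-1,"x":0.1,"y":0.3,"z":-0.6,"ax":0,"ay":0,"az":0},{"claw":-1,"x":0,"y":0,"z":0,"ax":0,"ay":0,"az":0}]'
python3 -c "
from h import *
T=np.array([.5594,-.1940,-.250])
plan(pos=M([0,0,.020],T)[0],yaw=-.2525)
c=r.camera('side'); show(c,'s16',None,(180,80,380,220),3)"

```

```text
time: 34.9
position: [0.579, -0.0578, 0.1291]
tool_rot: [-1.571, 0.002, -0.25]
wrist_force: [-0.2, 0.1, -1.1]
width: 0.0291
(((559.0659790039062, -194.06263732910156), (199.1494903564453, 131.79501342773438), 75.88394927978516), array([[ 470.87338, -274.55908],
       [ 598.68866, -306.70212],
       [ 647.25854, -113.56619],
       [ 519.4433 ,  -81.42316]], dtype=float32))
[ 0.5706 -0.0586] [31.5 10.6] 72.1 34
[ 0.5456 -0.2471] [31.8 50.6] 75.2 180
time: 35.75
position: [0.5605, -0.1948, 0.0986]
tool_rot: [-1.57, 0.002, -0.253]
wrist_force: [0.8, 0.4, -0.5]
width: 0.0291
t 35.75 pos [ 0.5605 -0.1948  0.0986] w 0.0291 F [ 0.8  0.4 -0.5]
turn units [-0.01 -0.   -0.03] shift units now-frame [-0.04  2.62  0.01] after-turn frame [-0.04  2.62  0.02]
```

View pics/s16.png

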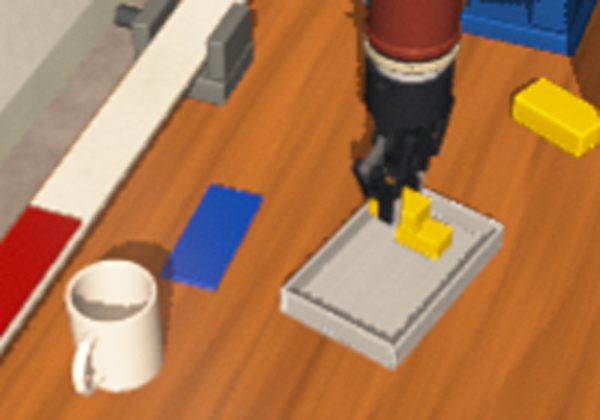

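```bash

python3 -m creep '[{"claw":-1,"x":0,"y":0.7,"z":0.05,"ax":0,"ay":0,"az":0},{"claw":-1,"x":0,"y":0.7,"z":0,"ax":0,"ay":0,"az":0},{"claw":-1,"x":0,"y":0.7,"z":0,"ax":0,"ay":0,"az":0},{"claw":-1,"x":0,"y":0.4,"z":0,"ax":0,"ay":0,"az":0},{"claw":-1,"x":0,"y":0.1,"z":0,"ax":0,"ay":0,"az":0},{"claw":-1,"x":0,"y":0,"z":0,"ax":0,"ay":0,"az":0}]'

```

```text
time: 36.55
position: [0.5619, -0.1934, 0.0219]
tool_rot: [-1.571, -0.0, -0.252]
wrist_force: [0.1, -0.1, 0.3]
width: 0.0291
```

```bash

python3 -m creep '[{"claw":-1,"x":0,"y":0.1,"z":0,"ax":0,"ay":0,"az":0},{"claw":-1,"x":0,"y":0,"z":0,"ax":0,"ay":0,"az":0},{"claw":-0.15,"x":0,"y":0,"z":0,"ax":0,"ay":0,"az":0},{"claw":-0.15,"x":0,"y":0,"z":0,"ax":0,"ay":0,"az":0},{"claw":-0.15,"x":0,"y":-0.3,"z":0,"ax":0,"ay":0,"az":0},{"claw":-0.15,"x":0,"y":-1,"z":0,"ax":0,"ay":0,"az":0},{"claw":0.1,"x":0,"y":-1,"z":0,"ax":0,"ay":0,"az":0},{"claw":0.1,"x":0,"y":-1,"z":0,"ax":0,"ay":0,"az":0}]'
python3 -m creep '[{"claw":0.1,"x":-0.1,"y":0,"z":1,"ax":0,"ay":-1,"az":0},{"claw":0.1,"x":0,"y":0,"z":1,"ax":0,"ay":-0.1,"az":0},{"claw":0.1,"x":0,"y":0,"z":1,"ax":0,"ay":0,"az":0},{"claw":0.1,"x":0,"y":0,"z":1,"ax":0,"ay":0,"az":0},{"claw":0.1,"x":0,"y":0,"z":1,"ax":0,"ay":0,"az":0},{"claw":0.1,"x":0,"y":0,"z":1,"ax":0,"ay":0,"az":0},{"claw":0.1,"x":0,"y":0,"z":1,"ax":0,"ay":0,"az":0},{"claw":0.1,"x":0,"y":0,"z":1,"ax":0,"ay":0,"az":0}]'
python3 -c "
from h import *
c=r.camera('side'); show(c,'s17',None,(180,80,380,220),3)
plan(mould=[.0575,.0615,.12],yaw=MP[2])"

```

```text
time: 37.55
position: [0.5618, -0.1933, 0.1195]
tool_rot: [-1.571, -0.001, -0.252]
wrist_force: [1.2, -0.5, 0.4]
width: 0.0472
time: 38.55
position: [0.5994, 0.0449, 0.1186]
tool_rot: [-1.571, -0.001, -0.156]
wrist_force: [-0.7, 0.7, 0.3]
width: 0.0469
t 38.6 pos [0.5997 0.0483 0.1188] w 0.0469 F [-1.2  2.8  0.5]
turn units [-0.03  0.01  0.01] shift units now-frame [-0.23 -0.03  6.54] after-turn frame [-0.24 -0.04  6.54]
```

View pics/s17.png

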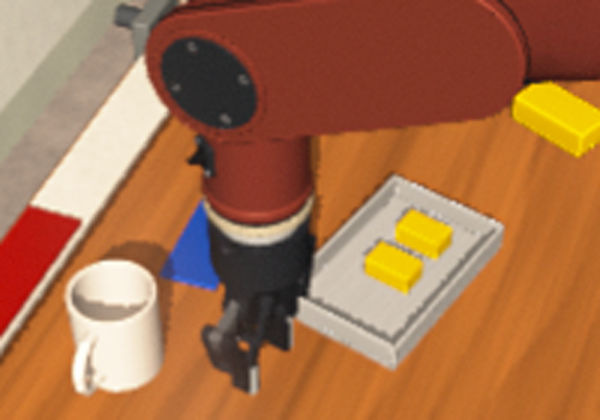

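```bash

python3 -m creep '[{"claw":0.1,"x":-0.1,"y":0,"z":0.9,"ax":0,"ay":0,"az":0},{"claw":0.1,"x":-0.1,"y":0,"z":0.9,"ax":0,"ay":0,"az":0},{"claw":0.1,"x":0,"y":0,"z":0.9,"ax":0,"ay":0,"az":0},{"claw":0.1,"x":0,"y":0,"z":0.9,"ax":0,"ay":0,"az":0},{"claw":0.1,"x":0,"y":0,"z":0.9,"ax":0,"ay":0,"az":0},{"claw":0.1,"x":0,"y":0,"z":0.9,"ax":0,"ay":0,"az":0},{"claw":0.1,"x":0,"y":0,"z":0.9,"ax":0,"ay":0,"az":0},{"claw":0.1,"x":0,"y":0,"z":0.15,"ax":0,"ay":0,"az":0}]'
python3 -m creep '[{"claw":0.1,"x":0,"y":0.8,"z":0,"ax":0,"ay":0,"az":0},{"claw":0.1,"x":0,"y":0.8,"z":0,"ax":0,"ay":0,"az":0},{"claw":0.1,"x":0,"y":0.7,"z":0,"ax":0,"ay":0,"az":0},{"claw":0.1,"x":0,"y":0.2,"z":0,"ax":0,"ay":0,"az":0},{"claw":0.1,"x":0,"y":0,"z":0,"ax":0,"ay":0,"az":0}]'
python3 -c "
from h import *
plan(mould=[.0575,.0612,.0245],yaw=MP[2])
c=r.camera('side'); show(c,'s18',None,(180,180,340,330),4)"

```

```text
time: 39.6
position: [0.6233, 0.2375, 0.1185]
tool_rot: [-1.57, -0.001, -0.154]
wrist_force: [0.3, -0.2, -0.1]
width: 0.0469
time: 40.22
position: [0.6234, 0.2359, 0.0432]
tool_rot: [-1.571, -0.0, -0.156]
wrist_force: [0.1, -1.2, -0.1]
width: 0.0467
t 40.23 pos [0.6234 0.2359 0.0432] w 0.0467 F [ 0.1 -1.2 -0.1]
turn units [-0.   -0.01  0.  ] shift units now-frame [-0.05  0.62  0.23] after-turn frame [-0.05  0.62  0.23]
```

View pics/s18.png

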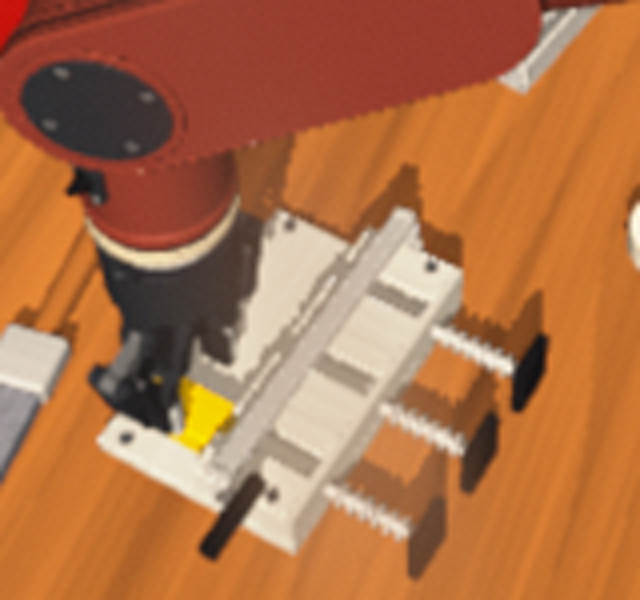

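```bash

python3 -m creep '[{"claw":0.1,"x":0,"y":0,"z":0.23,"ax":0,"ay":0,"az":0},{"claw":0.1,"x":0,"y":0.4,"z":0,"ax":0,"ay":0,"az":0},{"claw":0.1,"x":0,"y":0.22,"z":0,"ax":0,"ay":0,"az":0},{"claw":0.1,"x":0,"y":0,"z":0,"ax":0,"ay":0,"az":0}]'
python3 -c "
from h import *
plan(mould=[.0575,.0612,.0245],yaw=MP[2])"
python3 -m creep '[{"claw":-1,"x":0,"y":0,"z":0,"ax":0,"ay":0,"az":0},{"claw":-1,"x":0,"y":0,"z":0,"ax":0,"ay":0,"az":0},{"claw":-1,"x":0,"y":0,"z":0,"ax":0,"ay":0,"az":0},{"claw":-1,"x":0,"y":0,"z":0,"ax":0,"ay":0,"az":0}]' 40
python3 -m creep '[{"claw":-1,"x":0,"y":-0.5,"z":0,"ax":0,"ay":0,"az":0},{"claw":-1,"x":0,"y":-1,"z":0,"ax":0,"ay":0,"az":0},{"claw":-1,"x":0,"y":-1,"z":0,"ax":0,"ay":0,"az":0},{"claw":-1,"x":0,"y":-1,"z":0,"ax":0,"ay":0,"az":0},{"claw":-1,"x":0,"y":0,"z":0,"ax":0,"ay":1,"az":0},{"claw":-1,"x":0,"y":0,"z":0,"ax":0,"ay":0.1,"az":0}]'
python3 -c "
from h import *
T=np.array([.5594,-.1940,-.250])
plan(pos=M([0,.055,.10],T)[0],yaw=-.2525)"

```

```text
time: 40.78
position: [0.6232, 0.2425, 0.0226]
tool_rot: [-1.572, 0.002, -0.156]
wrist_force: [-0.4, -0.5, 0.8]
width: 0.0472
t 40.77 pos [0.6232 0.2425 0.0226] w 0.0472 F [-0.4 -0.5  0.8]
turn units [ 0.01 -0.   -0.03] shift units now-frame [-0.01 -0.06  0.02] after-turn frame [-0.01 -0.06  0.02]
time: 41.28
position: [0.6243, 0.2428, 0.0243]
tool_rot: [-1.571, -0.0, -0.156]
wrist_force: [0.1, 0.5, -0.5]
width: 0.0294
time: 42.02
position: [0.6248, 0.243, 0.1308]
tool_rot: [-1.57, -0.002, -0.252]
wrist_force: [0.2, 0.9, -0.4]
width: 0.0292
t 42.02 pos [0.6248 0.243  0.1308] w 0.0292 F [ 0.2  0.9 -0.4]
turn units [-0.01  0.01  0.02] shift units now-frame [  1.51   1.02 -12.82] after-turn frame [  1.52   1.03 -12.82]
```

```bash

python3 -m creep '[{"claw":-1,"x":0.12,"y":0,"z":-1,"ax":0,"ay":0,"az":0},{"claw":-1,"x":0.12,"y":0,"z":-1,"ax":0,"ay":0,"az":0},{"claw":-1,"x":0.12,"y":0,"z":-1,"ax":0,"ay":0,"az":0},{"claw":-1,"x":0.12,"y":0,"z":-1,"ax":0,"ay":0,"az":0},{"claw":-1,"x":0.12,"y":0,"z":-1,"ax":0,"ay":0,"az":0},{"claw":-1,"x":0.12,"y":0,"z":-1,"ax":0,"ay":0,"az":0},{"claw":-1,"x":0.12,"y":0,"z":-1,"ax":0,"ay":0,"az":0},{"claw":-1,"x":0.12,"y":0,"z":-1,"ax":0,"ay":0,"az":0}]'
python3 -c "
from h import *
c=r.camera('top'); print(tray(c)); 
for p,rc,a in bars(c,.026,[.4,-.35],[.75,0]): print(p.round(4),np.round(rc[1],1),round(rc[2],1),a)
T=np.array([.5594,-.1940,-.250])
plan(pos=M([0,.055,.10],T)[0],yaw=-.2525)
c=r.camera('side'); show(c,'s19',None,(180,80,380,260),3)"

```

```text
time: 43.02
position: [0.5918, 0.0023, 0.129]
tool_rot: [-1.571, 0.001, -0.25]
wrist_force: [0.4, -0.1, 0.0]
width: 0.0293
(((559.193359375, -194.1780242919922), (198.82806396484375, 132.43963623046875), 75.95183563232422), array([[ 470.82254, -274.54474],
       [ 599.30115, -306.6928 ],
       [ 647.5642 , -113.81131],
       [ 519.0856 ,  -81.66324]], dtype=float32))
[ 0.5591 -0.1926] [30.6 49.8] 75.7 171
[ 0.5456 -0.2471] [31.8 50.6] 75.2 180
t 43.08 pos [ 0.5915 -0.0011  0.129 ] w 0.0296 F [ 1.3 -2.8 -1.3]
turn units [ 0.03  0.01 -0.01] shift units now-frame [ 0.56  0.98 -4.66] after-turn frame [ 0.57  0.97 -4.66]
```

View pics/s19.png

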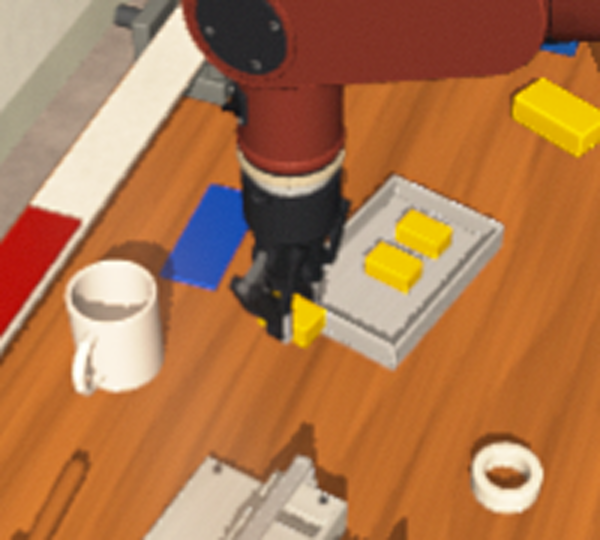

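```bash

python3 -m creep '[{"claw":-1,"x":0.12,"y":0,"z":-1,"ax":0,"ay":0,"az":0},{"claw":-1,"x":0.12,"y":0,"z":-1,"ax":0,"ay":0,"az":0},{"claw":-1,"x":0.12,"y":0.3,"z":-1,"ax":0,"ay":0,"az":0},{"claw":-1,"x":0.12,"y":0.4,"z":-0.9,"ax":0,"ay":0,"az":0},{"claw":-1,"x":0.05,"y":0.3,"z":-0.6,"ax":0,"ay":0,"az":0},{"claw":-1,"x":0,"y":0,"z":0,"ax":0,"ay":0,"az":0}]'
python3 -c "
from h import *
T=np.array([.5594,-.1940,-.250])
plan(pos=M([0,.055,.020],T)[0],yaw=-.2525)
c=r.camera('side'); show(c,'s20',None,(180,80,380,220),3)"

```

```text
time: 43.88
position: [0.5734, -0.1317, 0.0982]
tool_rot: [-1.57, 0.002, -0.253]
wrist_force: [0.5, -0.1, -0.4]
width: 0.0295
t 43.88 pos [ 0.5734 -0.1317  0.0982] w 0.0295 F [ 0.5 -0.1 -0.4]
turn units [-0.   -0.   -0.02] shift units now-frame [ 0.07  2.61 -0.3 ] after-turn frame [ 0.06  2.61 -0.29]
```

View pics/s20.png

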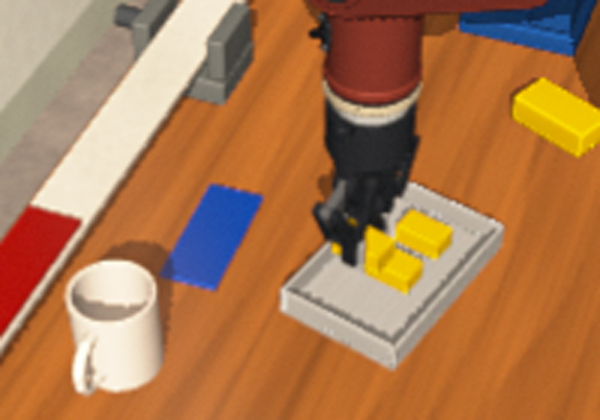

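```bash

python3 -m creep '[{"claw":-1,"x":0.05,"y":0.3,"z":-0.25,"ax":0,"ay":0,"az":0},{"claw":-1,"x":0,"y":0.7,"z":0,"ax":0,"ay":0,"az":0},{"claw":-1,"x":0,"y":0.7,"z":0,"ax":0,"ay":0,"az":0},{"claw":-1,"x":0,"y":0.7,"z":0,"ax":0,"ay":0,"az":0},{"claw":-1,"x":0,"y":0.2,"z":0,"ax":0,"ay":0,"az":0},{"claw":-1,"x":0,"y":0,"z":0,"ax":0,"ay":0,"az":0}]'

```

```text
time: 44.68
position: [0.5734, -0.1389, 0.0205]
tool_rot: [-1.571, 0.001, -0.252]
wrist_force: [-0.9, 0.1, -0.7]
width: 0.0292
```

```bash

python3 -m creep '[{"claw":-1,"x":0,"y":0.06,"z":0,"ax":0,"ay":0,"az":0},{"claw":-1,"x":0,"y":0,"z":0,"ax":0,"ay":0,"az":0},{"claw":-0.15,"x":0,"y":0,"z":0,"ax":0,"ay":0,"az":0},{"claw":-0.15,"x":0,"y":0,"z":0,"ax":0,"ay":0,"az":0},{"claw":-0.15,"x":0,"y":-0.3,"z":0,"ax":0,"ay":0,"az":0},{"claw":-0.15,"x":0,"y":-1,"z":0,"ax":0,"ay":0,"az":0},{"claw":-0.15,"x":0,"y":-1,"z":0,"ax":0,"ay":0,"az":0},{"claw":-0.15,"x":0,"y":-1,"z":0,"ax":0,"ay":0,"az":0}]'
python3 -m creep '[{"claw":-0.15,"x":0,"y":-0.8,"z":1,"ax":0,"ay":0,"az":0},{"claw":-0.15,"x":0,"y":-0.8,"z":1,"ax":0,"ay":0,"az":0},{"claw":-0.15,"x":0,"y":0,"z":1,"ax":0,"ay":0,"az":0},{"claw":-0.15,"x":0,"y":0,"z":1,"ax":0,"ay":0,"az":0},{"claw":-0.15,"x":0,"y":0,"z":1,"ax":0,"ay":0,"az":0},{"claw":-0.15,"x":0,"y":0,"z":1,"ax":0,"ay":0,"az":0},{"claw":-0.15,"x":0,"y":0,"z":1,"ax":0,"ay":0,"az":0},{"claw":-0.15,"x":0,"y":0,"z":1,"ax":0,"ay":0,"az":0}]'
python3 -c "
from h import *
c=r.camera('side'); show(c,'s21',None,(180,80,380,260),3)
c=r.camera('top'); print(tray(c)); 
for p,rc,a in bars(c,.026,[.4,-.35],[.75,0]): print(p.round(4),np.round(rc[1],1),round(rc[2],1),a)
plan(mould=[-.0205,.130,.16],yaw=MP[2]-np.pi/2)"

```

```text
time: 45.68
position: [0.5738, -0.1392, 0.1201]
tool_rot: [-1.571, -0.001, -0.252]
wrist_force: [0.7, -0.1, -0.3]
width: 0.0363
time: 46.68
position: [0.6338, 0.0943, 0.1673]
tool_rot: [-1.571, -0.001, -0.252]
wrist_force: [0.2, 0.9, -0.0]
width: 0.0362
(((559.0540161132812, -194.29139709472656), (199.58102416992188, 132.1293182373047), 75.84918975830078), array([[ 470.59778 , -274.90268 ],
       [ 598.7177  , -307.205   ],
       [ 647.51025 , -113.680115],
       [ 519.3903  ,  -81.37781 ]], dtype=float32))
[ 0.5727 -0.139 ] [30.7 49.9] 76.0 168
[ 0.559  -0.1926] [30.6 50.4] 75.5 172
[ 0.5456 -0.2471] [31.8 50.6] 75.2 180
t 46.77 pos [0.634  0.0961 0.1672] w 0.0364 F [-0.5 -0.6 -0. ]
turn units [-0.02 16.93 -0.  ] shift units now-frame [-4.36  0.24  6.7 ] after-turn frame [-7.08  0.24 -3.72]
```

View pics/s21.png

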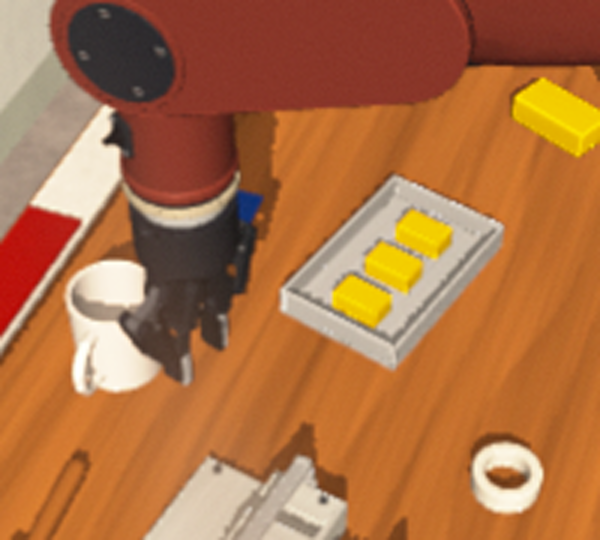

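```bash

python3 -m creep '[{"claw":-0.15,"x":0,"y":0,"z":0,"ax":0,"ay":1,"az":0},{"claw":-0.15,"x":0,"y":0,"z":0,"ax":0,"ay":1,"az":0},{"claw":-0.15,"x":0,"y":0,"z":0,"ax":0,"ay":1,"az":0},{"claw":-0.15,"x":0,"y":0,"z":0,"ax":0,"ay":1,"az":0},{"claw":-0.15,"x":0,"y":0,"z":0,"ax":0,"ay":1,"az":0},{"claw":-0.15,"x":0,"y":0,"z":0,"ax":0,"ay":1,"az":0},{"claw":-0.15,"x":0,"y":0,"z":0,"ax":0,"ay":1,"az":0},{"claw":-0.15,"x":0,"y":0,"z":0,"ax":0,"ay":1,"az":0}]'
python3 -m creep '[{"claw":-0.15,"x":0,"y":0,"z":0,"ax":0,"ay":1,"az":0},{"claw":-0.15,"x":0,"y":0,"z":0,"ax":0,"ay":1,"az":0},{"claw":-0.15,"x":0,"y":0,"z":0,"ax":0,"ay":1,"az":0},{"claw":-0.15,"x":0,"y":0,"z":0,"ax":0,"ay":1,"az":0},{"claw":-0.15,"x":0,"y":0,"z":0,"ax":0,"ay":1,"az":0},{"claw":-0.15,"x":0,"y":0,"z":0,"ax":0,"ay":1,"az":0},{"claw":-0.15,"x":0,"y":0,"z":0,"ax":0,"ay":1,"az":0},{"claw":-0.15,"x":0,"y":0,"z":0,"ax":0,"ay":1,"az":0}]'
python3 -m creep '[{"claw":-0.15,"x":-0.9,"y":0,"z":-0.5,"ax":0,"ay":0.9,"az":0},{"claw":-0.15,"x":-1,"y":0,"z":-0.5,"ax":0,"ay":0,"az":0},{"claw":-0.15,"x":-1,"y":0,"z":-0.5,"ax":0,"ay":0,"az":0},{"claw":-0.15,"x":-1,"y":0,"z":-0.5,"ax":0,"ay":0,"az":0},{"claw":-0.15,"x":-1,"y":0,"z":-0.5,"ax":0,"ay":0,"az":0},{"claw":-0.15,"x":-1,"y":0,"z":-0.5,"ax":0,"ay":0,"az":0},{"claw":-0.15,"x":-1,"y":0,"z":-0.5,"ax":0,"ay":0,"az":0},{"claw":-0.15,"x":0,"y":0,"z":0,"ax":0,"ay":0,"az":0}]'
python3 -c "
from h import *
plan(mould=[-.0205,.130,.071],yaw=MP[2]-np.pi/2)
F=list(FE)+[[60e-3*np.cos(a),y,.023+60e-3*np.sin(a)] for a in np.radians([110]) for y in (.107,.13,.152)]
c=r.camera('wrist'); show(c,'w22',M(F,MP))"

```

```text
time: 47.78
position: [0.6334, 0.0924, 0.1669]
tool_rot: [-1.571, -0.0, -0.953]
wrist_force: [0.6, 1.2, 0.2]
width: 0.0365
time: 48.78
position: [0.6335, 0.0924, 0.1669]
tool_rot: [-1.57, -0.0, -1.651]
wrist_force: [-0.5, 0.1, -0.1]
width: 0.0363
time: 49.78
position: [0.559, 0.3146, 0.1669]
tool_rot: [-1.571, 0.0, -1.724]
wrist_force: [0.7, -0.2, -0.2]
width: 0.0362
t 49.77 pos [0.559  0.3146 0.1669] w 0.0362 F [ 0.7 -0.2 -0.2]
turn units [-0.    0.03 -0.  ] shift units now-frame [-0.27  3.2  -0.12] after-turn frame [-0.27  3.2  -0.12]
```

View pics/w22.png

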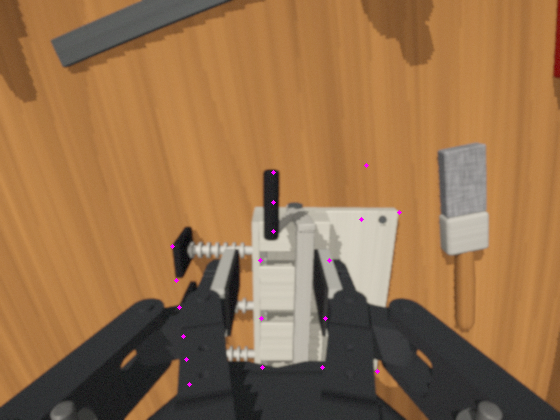

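```bash

python3 -m creep '[{"claw":-0.15,"x":-0.27,"y":0,"z":-0.12,"ax":0,"ay":0,"az":0},{"claw":-0.15,"x":0,"y":0.9,"z":0,"ax":0,"ay":0,"az":0},{"claw":-0.15,"x":0,"y":0.9,"z":0,"ax":0,"ay":0,"az":0},{"claw":-0.15,"x":0,"y":0.9,"z":0,"ax":0,"ay":0,"az":0},{"claw":-0.15,"x":0,"y":0.4,"z":0,"ax":0,"ay":0,"az":0},{"claw":-0.15,"x":0,"y":0,"z":0,"ax":0,"ay":0,"az":0}]'
python3 -m creep '[{"claw":-1,"x":0,"y":0,"z":0,"ax":0,"ay":0,"az":0},{"claw":-1,"x":0,"y":0,"z":0,"ax":0,"ay":0,"az":0},{"claw":-1,"x":0,"y":0,"z":0,"ax":0,"ay":0,"az":0},{"claw":-1,"x":0,"y":0,"z":0,"ax":0,"ay":0,"az":0}]' 60
python3 -c "
from h import *
print(mf(r.state()['position']))"
```

```text
time: 50.58
position: [0.5571, 0.3211, 0.0727]
tool_rot: [-1.572, -0.001, -1.727]
wrist_force: [-0.3, 0.5, 0.1]
width: 0.0366
time: 51.08
position: [0.5582, 0.3221, 0.0751]
tool_rot: [-1.569, 0.001, -1.727]
wrist_force: [-1.2, -1.5, 6.4]
width: 0.0103
[-0.01883271  0.12926454  0.0750943 ]
```

Reverse arc: 110° → 30°.

```bash

python3 -m creep '[{"claw":-1,"x":0,"y":-0.045,"z":0.17,"ax":0,"ay":0,"az":0},{"claw":-1,"x":0,"y":-0.03,"z":0.17,"ax":0,"ay":0,"az":0},{"claw":-1,"x":0,"y":-0.02,"z":0.175,"ax":0,"ay":0,"az":0},{"claw":-1,"x":0,"y":-0.01,"z":0.175,"ax":0,"ay":0,"az":0},{"claw":-1,"x":0,"y":0.01,"z":0.175,"ax":0,"ay":0,"az":0},{"claw":-1,"x":0,"y":0.02,"z":0.175,"ax":0,"ay":0,"az":0},{"claw":-1,"x":0,"y":0.03,"z":0.17,"ax":0,"ay":0,"az":0},{"claw":-1,"x":0,"y":0.045,"z":0.17,"ax":0,"ay":0,"az":0}]'
python3 -m creep '[{"claw":-1,"x":0,"y":0.06,"z":0.165,"ax":0,"ay":0,"az":0},{"claw":-1,"x":0,"y":0.07,"z":0.16,"ax":0,"ay":0,"az":0},{"claw":-1,"x":0,"y":0.09,"z":0.15,"ax":0,"ay":0,"az":0},{"claw":-1,"x":0,"y":0.11,"z":0.14,"ax":0,"ay":0,"az":0},{"claw":-1,"x":0,"y":0,"z":0,"ax":0,"ay":0,"az":0}]'
python3 -c "
from h import *
print(mf(r.state()['position']))"
```

```text
time: 52.08
position: [0.5972, 0.3162, 0.074]
tool_rot: [-1.573, 0.001, -1.726]
wrist_force: [-7.5, 2.6, 5.7]
width: 0.0096
time: 52.7
position: [0.6165, 0.313, 0.0637]
tool_rot: [-1.571, 0.001, -1.727]
wrist_force: [-1.5, 2.3, 0.5]
width: 0.0097
[0.04019894 0.12933412 0.06366824]
```

```bash

python3 -m creep '[{"claw":-1,"x":0,"y":0.13,"z":0.12,"ax":0,"ay":0,"az":0},{"claw":-1,"x":0,"y":0.14,"z":0.11,"ax":0,"ay":0,"az":0},{"claw":-1,"x":0,"y":0.15,"z":0.09,"ax":0,"ay":0,"az":0},{"claw":-1,"x":0,"y":0.15,"z":0.08,"ax":0,"ay":0,"az":0},{"claw":-1,"x":0,"y":0,"z":0,"ax":0,"ay":0,"az":0}]'
python3 -c "
from h import *
print(mf(r.state()['position']))"
```

```text
time: 53.32
position: [0.6285, 0.3111, 0.047]
tool_rot: [-1.571, 0.001, -1.726]
wrist_force: [-5.5, 2.7, 6.7]
width: 0.0096
[0.05228996 0.12926731 0.04695981]
```

```bash

python3 -m creep '[{"claw":-1,"x":0,"y":0.15,"z":0.02,"ax":0,"ay":0,"az":0},{"claw":-1,"x":0,"y":0,"z":0,"ax":0,"ay":0,"az":0}]'
python3 -m creep '[{"claw":-0.2,"x":0,"y":0,"z":0,"ax":0,"ay":0,"az":0},{"claw":-0.2,"x":0,"y":0,"z":0,"ax":0,"ay":0,"az":0},{"claw":-0.2,"x":0,"y":0,"z":0,"ax":0,"ay":0,"az":0},{"claw":-0.2,"x":0,"y":-0.8,"z":0,"ax":0,"ay":0,"az":0},{"claw":-0.2,"x":0,"y":-1,"z":0,"ax":0,"ay":0,"az":0},{"claw":-0.2,"x":0,"y":-1,"z":0,"ax":0,"ay":0,"az":0},{"claw":-0.2,"x":0,"y":-1,"z":0,"ax":0,"ay":0,"az":0},{"claw":-0.2,"x":0,"y":-1,"z":0,"ax":0,"ay":0,"az":0}]'
python3 -m creep '[{"claw":-0.2,"x":0,"y":0,"z":-1,"ax":0,"ay":0,"az":0},{"claw":-0.2,"x":0,"y":0,"z":-1,"ax":0,"ay":0,"az":0},{"claw":-0.2,"x":0,"y":0,"z":-1,"ax":0,"ay":0,"az":0},{"claw":-0.2,"x":0,"y":0,"z":-1,"ax":0,"ay":0,"az":0},{"claw":-0.2,"x":-1,"y":0,"z":-1,"ax":0,"ay":0,"az":0},{"claw":-0.2,"x":-1,"y":0,"z":-1,"ax":0,"ay":0,"az":0},{"claw":-0.2,"x":-1,"y":0,"z":-1,"ax":0,"ay":0,"az":0},{"claw":-0.2,"x":-1,"y":0,"z":-1,"ax":0,"ay":0,"az":0}]'
python3 -c "
from h import *
print(mf(r.state()['position']))
F=list(FE)
c=r.camera('side'); show(c,'s23',M(F,MP),(180,210,340,330),5); show(c,'s23f')
c=r.camera('top'); show(c,'t23',M(F,MP),(150,150,310,270),4); print(tray(c))
for p,rc,a in bars(c,.026,[.4,-.35],[.75,0]): print(p.round(4),np.round(rc[1],1),round(rc[2],1),a)"
```

```text
time: 53.58
position: [0.6287, 0.3112, 0.0465]
tool_rot: [-1.572, -0.0, -1.726]
wrist_force: [-18.7, -2.7, 29.7]
width: 0.0098
time: 54.58
position: [0.6294, 0.3106, 0.1889]
tool_rot: [-1.569, 0.001, -1.727]
wrist_force: [-0.5, 0.3, -0.2]
width: 0.0341
time: 55.58
position: [0.4101, 0.4676, 0.188]
tool_rot: [-1.569, 0.002, -1.727]
wrist_force: [-0.3, 0.4, -0.5]
width: 0.0341
[-0.18764531  0.25005796  0.18798449]
(((559.4853515625, -194.10862731933594), (199.21092224121094, 132.00445556640625), 75.6534423828125), array([[ 470.86053 , -274.25342 ],
       [ 598.7484  , -306.9623  ],
       [ 648.11017 , -113.96384 ],
       [ 520.2223  ,  -81.254944]], dtype=float32))
[ 0.5729 -0.1391] [29.2 49.8] 75.9 159
[ 0.559  -0.1927] [30.5 49. ] 75.7 162
[ 0.5457 -0.2481] [28.9 49.2] 75.3 159
```

View pics/s23.png

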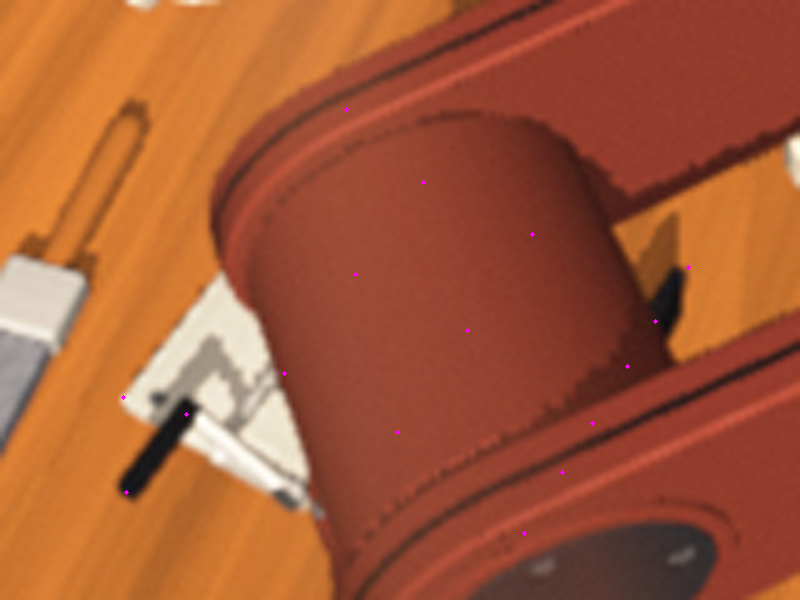

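View pics/s23f.png

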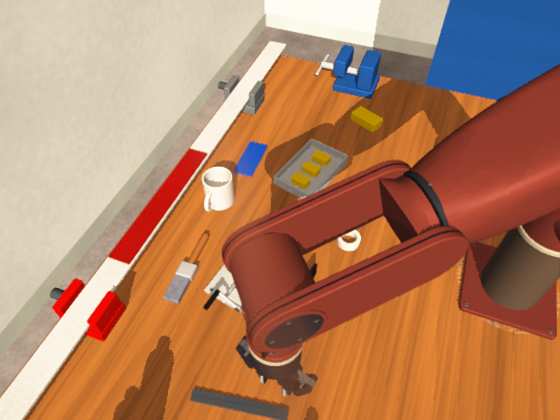

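View pics/t23.png

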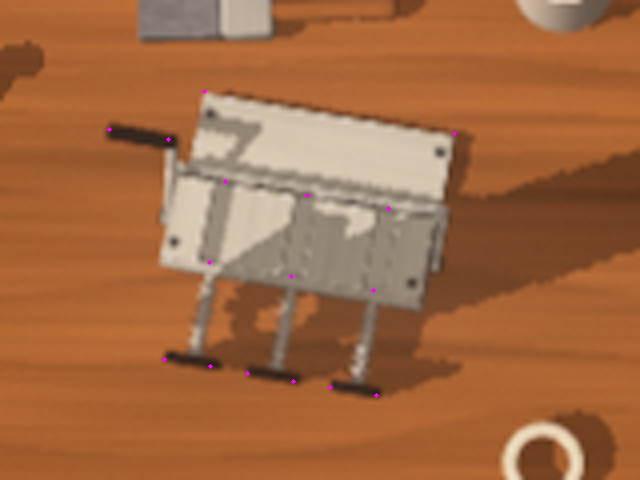

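Both views agree with the starting picture: the handle is back at its "down" position (side crop 120–195, 400–497). In the top view all three pads sit on their home points and the three bars lie flat in the tray. The arm is clear of everything, so I'm handing in.

```bash
python3 -c "
from h import *
print(r.state()['wrist_force'],r.job_done())"
```

```text
the job is handed in; nothing more can be done
[-0.33019822  0.65658881 -0.18167517] None
```

I handed the job in at about 56 s of the 210 s; no verdict is reported. All three channels were filled. I raised the gate lever fully, pressed each ejector to its stop, laid the three bars side by side in the tray, and closed the gate again.

- **Bars:** the top camera put them at about tray y = −55, 0 and +55 mm, each with a flat 30 × 50 mm outline on the tray floor.
- **Gate and ejectors:** the handle matches its "down" points in the top and side views, and the last push met the stop at about 30 N upward. In the top view all three pads are at their home points; the arm hid some of them in the side view.
- **Tray and other things:** the tray measured within 1 mm of its first position on every look, so I saw no sign of it being knocked. The mug, old bar, brush, scraper, tape and file looked unmoved in the last pictures; I judged those by eye and did not measure them.
- **Grip and release:** I saw no slip of the grip. The first grip on wax0 was too shallow, so I opened the fingers and gripped it again lower. At the end the arm was clear of everything, with under 1 N at the wrist.

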